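# Make up the supper and breakfast table caddies

### The arm

A 7-joint arm with a two-finger parallel gripper is mounted at the origin on the work surface. World frame = base frame: x ahead of the robot, y to its left, z up, the work surface at z = 0. Lengths are in m, angles in rad, forces in N, time in s.
With the tool pointing down it reaches from about 0.425 to 0.925 m from the base axis. Payload 6.8 kg.
Tool frame: the origin (TCP) lies between the finger pads; the fingertips stand 11 mm ahead of it and the grasp point (between the pads) lies 8 mm behind it; z points along the fingers, y is the line along which they close (so a half turn about z gives the same grasp; the last joint's range is limited). The gripper opens to 85 mm and grips with 20 to 120 N. Pads are 22 mm wide; open, the fingers measure 114 mm over their backs; the gripper's body (76 mm by 85 mm) begins 54 mm behind the grasp point. The pads swing forward as they close: fully open they stand 13 mm farther back than shut.
Start: joints at [-1.319, 0.477, 0.022, 1.555, -0.011, 1.109, -0.083], TCP at [0.238, 0.632, 0.242] pointing down, gripper open.
Joint ranges: [-2.96, 2.96], [-0.34, 2.1], [-1.41, 1.46], [0.24, 2.44], [-1.37, 4.51], [0.17, 1.92], [-2.96, 2.96]. Speed limits (rad/s): [2.39, 2.39, 3.14, 3.14, 3.14, 3.14, 3.14].

### API

Orientations are given as a rotation vector (axis times angle).
In Python, from bench import r gives the robot as it stands.
- The arm moves only by the tool send_rows, never from a script. Its argument "deltas" is a list of rows, each an object of numbers: "dx", "dy", "dz": the shift along the world's x, y, z in mm; "rx", "ry", "rz": the turn, a rotation vector about the world's x, y, z in degrees. A call has 1 to 5 rows; each row is the pose to reach, as a shift and turn from the pose commanded when the call began; what a row does not reach only later rows make up. A row lasts 1/12 s, in which the tool goes at most 41.7 mm and 7.16 degrees, less where a joint would pass 70% of its speed; a pose out of reach is approached as far as the arm can. A call with a gripper value outside its range is refused whole. "jaw" is the finger opening in mm, from 0 to 85.4, set as the call begins (left out, the last holds). The fingers move at their own pace and stop on an object; "newtons" is the grip in N (left out, the last holds). Time passes only in rows, so rows that repeat a pose let the fingers close. It gives the time, the measured TCP pose, the force, the opening and the grip force at its end, in the units of the state.
- r.get_obs(): the state, without advancing time (a new reading comes with each control period).
- r.grab_frame(name): name is "scene" or "top" or "wrist"; returns a dict with "frame" (480x640x3 uint8, blue, green, red), "z_map" (480x640 float32, m along the optical axis (not along the pixel's ray), 0 where there is no reading), "vertical_fov" (degrees; the focal length in pixels is half the picture's height over the tangent of half this angle, whatever the lens; pixels are square), "cx", "cy" (the principal point, pixels), "xyz" and "orientation" of the camera in the world. Camera axes: x right, y down, z forward; pixel columns grow to the right and rows downward; lengths in m; the calibration is good to about 2 mm. A picture is of the moment at which its call begins.
- r.hand_in(): hands the job in; it is judged then, once.
The state is a dict: "clock": time; "joints": joint angles; "qvel": joint speeds; "tau": joint torques, N m; "tcp_pos": TCP position; "orientation": TCP orientation; "contact_force": force on the tool from outside, world axes, zero at the start; "moment": the same for the moment, N m; "grip_width": finger opening in m; "gripper_force": force on a finger pad.
Only numpy, scipy, OpenCV 4.12 (cv2) and the standard library are available. Lean on these libraries where they do the work, as an engineer would, in place of code of your own. Each camera call takes 0.05 s, during which the arm holds its last target. There are 200 camera calls.

### The job

Make up the two table caddies on the pantry counter. The walnut caddy is for the supper table: stand the green oil cruet, the white vinegar cruet and the dark pepper mill in it; the blue caddy is for breakfast: stand the honey jar and the pale salt mill in it, each upright on the floor of a compartment of its own. Set everything down gently without dropping it, let go, and leave the caddies, the red jam jar and the steel sugar shaker where they stand.

Things in the scene. Friction and masses are not known exactly. Their poses are not given: they have to be found in the camera images.
- walnut_caddy: Dark brown walnut table caddy, 232 mm long, 82 mm wide, three compartments in a row centred at its own x = -75, 0, +75 mm, y = 0. Open-topped loose wooden box, 800 g: floor 8 mm thick, walls and dividers 7 mm thick; long sides and dividers 45 mm high, end walls 65 mm. Compartments 68 x 68 mm inside. Origin: centre of underside; x along its length, z up. Empty at the start.
- blue_caddy: Blue painted table caddy, 157 mm long, 82 mm wide, two compartments in a row centred at its own x = -37.5, +37.5 mm, y = 0. Open-topped loose wooden box, 800 g: floor 8 mm thick, walls and dividers 7 mm thick; long sides and dividers 45 mm high, end walls 65 mm. Compartments 68 x 68 mm inside. Origin: centre of underside; x along its length, z up. Empty at the start.
- oil_cruet: Dark green oil cruet with a steel pourer, 120 mm tall, loose, about 280 g: straight round body 46 mm across up to 90 mm above its underside, then a shoulder and thin neck. Grip the upper body, about 78 mm up. Origin: centre of its underside, z up its axis.
- vinegar_cruet: White porcelain vinegar cruet with a black pourer, 120 mm tall, loose, about 300 g: straight round body 44 mm across up to 90 mm above its underside, then a shoulder and thin neck. Grip the upper body, about 78 mm up. Origin: centre of its underside, z up its axis.
- pepper_mill: Pepper mill of very dark brown wood, 120 mm tall, loose, about 180 g: round foot 46 mm across, narrowing to a straight waist 36 mm across from 50 to 97 mm above its underside, then a 44 mm domed head and a small steel knob on top. Grip the waist, about 78 mm up. Origin: centre of its underside, z up its axis.
- salt_mill: Salt mill of pale, light wood, otherwise the same shape as the pepper mill, 120 mm tall, loose, about 180 g: round foot 46 mm across, narrowing to a straight waist 36 mm across from 50 to 97 mm above its underside, then a 44 mm domed head and a small steel knob on top. Grip the waist, about 78 mm up. Origin: centre of its underside, z up its axis.
- honey_jar: Honey jar, amber yellow with a cork lid, 100 mm tall, loose, about 300 g: straight body 50 mm across up to 81 mm above its underside, then a 47 mm lid. Grip the upper body, about 75 mm up. Origin: centre of its underside, z up its axis.
- jam_jar: Red jam jar with a white lid, not wanted in either caddy; stays where it stands. 100 mm tall, 50 mm across, loose. Origin: centre of its underside, z up its axis.
- sugar_shaker: All-steel sugar shaker with a domed, pierced top, not wanted in either caddy; stays where it stands. 106 mm tall, 49 mm across, loose. Origin: centre of its underside, z up its axis.
Mind the look-alikes: they are no part of the job. Leave any purple look-alike of the pepper_mill alone.

How it is judged:
At the end, for the whole second after the job is handed in: Oil, vinegar and pepper in the walnut caddy, honey and salt in the blue one: each on a compartment floor (within 5 mm), upright within 0.12 rad, at rest. Caddies level and within 40 mm of their starts; jam jar and shaker upright, within 25 mm (x of oil_cruet in the frame of walnut_caddy between -0.109 and 0.109 m and y of oil_cruet in the frame of walnut_caddy between -0.034 and 0.034 m and z of oil_cruet in the frame of walnut_caddy between 0.003 and 0.014 m and angle between each of oil_cruet, vinegar_cruet, pepper_mill, honey_jar, salt_mill, jam_jar, sugar_shaker's own z axis and vertical below 0.12 rad and linear speed of each of oil_cruet, vinegar_cruet, pepper_mill, walnut_caddy, honey_jar, salt_mill, blue_caddy below 0.02 m/s and angular speed of each of oil_cruet, vinegar_cruet, pepper_mill, honey_jar, salt_mill below 0.2 rad/s and x of vinegar_cruet in the frame of walnut_caddy between -0.109 and 0.109 m and y of vinegar_cruet in the frame of walnut_caddy between -0.034 and 0.034 m and z of vinegar_cruet in the frame of walnut_caddy between 0.003 and 0.014 m and x of pepper_mill in the frame of walnut_caddy between -0.109 and 0.109 m and y of pepper_mill in the frame of walnut_caddy between -0.034 and 0.034 m and z of pepper_mill in the frame of walnut_caddy between 0.003 and 0.014 m and distance of each of walnut_caddy, blue_caddy from where it was at the start of the episode below 0.04 m and angle between each of walnut_caddy, blue_caddy's own z axis and vertical below 0.05 rad and x of honey_jar in the frame of blue_caddy between -0.0715 and 0.0715 m and y of honey_jar in the frame of blue_caddy between -0.034 and 0.034 m and z of honey_jar in the frame of blue_caddy between 0.003 and 0.014 m and x of salt_mill in the frame of blue_caddy between -0.0715 and 0.0715 m and y of salt_mill in the frame of blue_caddy between -0.034 and 0.034 m and z of salt_mill in the frame of blue_caddy between 0.003 and 0.014 m and distance of each of jam_jar, sugar_shaker from where it was at the start of the episode below 0.025 m); the robot touches nothing.
It fails at once if a cruet, mill or jar is dropped or thrown: it moves faster than 0.75 m/s with no finger touching it (a fall of some 30 mm) ((contact force between the fingers and oil_cruet below 0.05 N and linear speed of oil_cruet above 0.75 m/s) or (contact force between the fingers and vinegar_cruet below 0.05 N and linear speed of vinegar_cruet above 0.75 m/s) or (contact force between the fingers and pepper_mill below 0.05 N and linear speed of pepper_mill above 0.75 m/s) or (contact force between the fingers and honey_jar below 0.05 N and linear speed of honey_jar above 0.75 m/s) or (contact force between the fingers and salt_mill below 0.05 N and linear speed of salt_mill above 0.75 m/s)).
It fails at once if the jam jar or the sugar shaker is knocked over or shoved more than 25 mm (distance of any of jam_jar, sugar_shaker from where it was at the start of the episode above 0.025 m or angle between any of jam_jar, sugar_shaker's own z axis and vertical above 0.35 rad).
It also fails if it takes over 128 s, if anything falls off the work surface, if the arm or the gripper's body presses on something with over 40 N, if the wrist force passes 120 N, or if a joint passes its speed limit or range.

## Working session

There is one attempt and no reset: what is moved stays moved. The work goes in short steps, Python scripts to look and compute and a tool call to move; the robot and the scene stay as the last step left them, time stands still between calls to the robot, and variables do not carry over. Pictures are saved under pics/ and viewed, at most 14 in all, crops included, and the job is handed in when it is done.

Besides the shell and the picture viewer there is one more tool, called after "Emit:" by a JSON object that holds its "op" and its "data", one argument or row to a line. send_rows: Moves the arm, as the interface text tells. Its arguments: {"type":"object","properties":{"deltas":{"type":"array","items":{"type":"object","properties":{"dx":{"type":"number"},"dy":{"type":"number"},"dz":{"type":"number"},"rx":{"type":"number"},"ry":{"type":"number"},"rz":{"type":"number"}}}},"jaw":{"type":"number"},"newtons":{"type":"number"}},"required":["deltas"]}

```bash
mkdir -p pics
cat > h.py <<'E'
import numpy as np,cv2
from scipy.spatial.transform import Rotation as R
from bench import r
def grab(n,save=None):
    f=r.grab_frame(n); f['n']=n
    if save: cv2.imwrite('pics/'+save,f['frame'])
    return f
def rot(f):
    o=np.array(f['orientation'],float)
    return R.from_rotvec(o).as_matrix() if o.shape==(3,) else o
def cloud(f):
    z=f['z_map']; F=240/np.tan(np.radians(f['vertical_fov'])/2)
    v,u=np.mgrid[:480,:640]
    P=np.stack([(u-f['cx'])/F*z,(v-f['cy'])/F*z,z],-1)@rot(f).T+np.array(f['xyz'])
    P[z==0]=np.nan
    return P
E
python3 - <<'E'
from h import *
for n in ('scene','top'):
    f=grab(n,n+'0.png'); print(n,f['xyz'],f['orientation'],f['vertical_fov'],f['cx'],f['cy'])
    np.savez(''+n+'0.npz',P=cloud(f),im=f['frame'])
o=r.get_obs(); print(o)
E
```

```text
scene [ 1.40675287 -0.18835432  0.69873485] [-1.79678639 -1.47150129  0.73789116] 49.69761238587701 328.0771858879013 245.86655409305592
top [0.35094846 0.00101831 0.88200093] [-2.12197038  2.14065781 -0.21386724] 53.49264956955865 310.84031447716336 240.76097898364029
{'clock': 0.1, 'joints': array([-1.31913583,  0.47772813,  0.02235728,  1.55633535, -0.01150175,
        1.10930468, -0.08308144]), 'qvel': array([-0.00107491, -0.0019794 , -0.00179578, -0.00400678, -0.00082364,
        0.00115177, -0.0016507 ]), 'tau': array([ 4.47939907e-03, -5.97757745e+01,  1.61386080e+00, -2.81954598e+01,
        1.29517395e-02,  4.94228050e-03,  5.12510678e-05]), 'tcp_pos': array([0.23747096, 0.63130401, 0.24142332]), 'orientation': array([-5.61998498e-01, -3.09074140e+00,  2.57319867e-03]), 'contact_force': array([ 0.07598072, -0.69415713,  0.9677877 ]), 'moment': array([0.01638706, 0.00470394, 0.06999651]), 'gripper_force': 0.0, 'grip_width': 0.08589992901643519}
```

View pics/scene0.png

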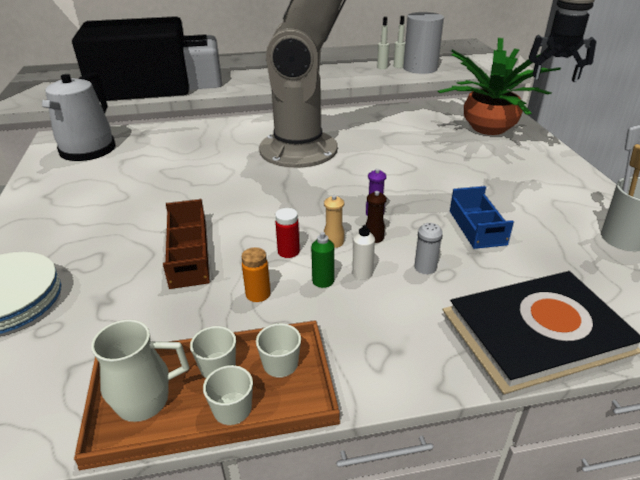

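View pics/top0.png

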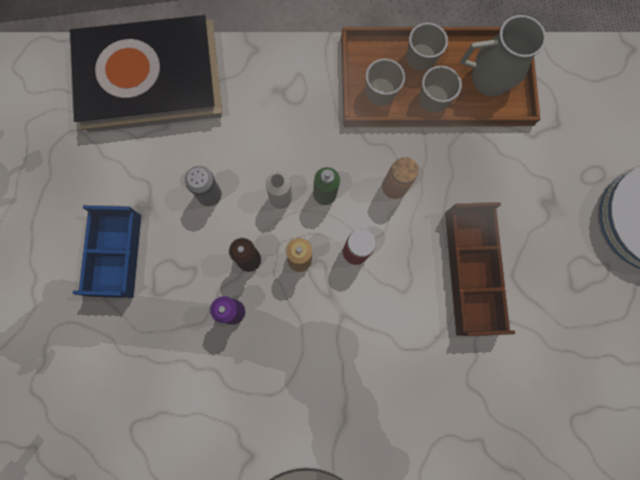

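Top view: shaker (200,185), white vinegar (279,188), green oil (326,183), honey (400,175), red jam (360,245), pale salt (299,250), dark pepper (244,253), purple look-alike (228,310), walnut caddy (480,268), blue caddy (108,250). The two mills that could be the pepper mill are (244,253), which is very dark brown, and (228,310), which is purple. The first fits the description; I'll confirm it in a crop.

Run:
```python
from h import *
from scipy.optimize import least_squares
T=np.load('top0.npz');S=np.load('scene0.npz')
cv2.imwrite('pics/crop0.png',cv2.resize(S['im'][160:310,230:450],None,fx=3.5,fy=3.5,interpolation=cv2.INTER_CUBIC))
PT=T['P'];PS=S['P']
px=dict(shaker=(200,178,24.5),vinegar=(279,185,22),oil=(326,180,23),honey=(402,167,25),jam=(360,240,25),salt=(299,247,18),pepper=(242,250,18),purple=(226,308,18))
A=np.concatenate([PT.reshape(-1,3),PS.reshape(-1,3)]); A=A[np.isfinite(A).all(1)]
for k,(u,v,rad) in px.items():
    c=np.nanmedian(PT[v-3:v+4,u-3:u+4].reshape(-1,3),0)
    m=(np.hypot(*(A[:,:2]-c[:2]).T)<.045)
    B=A[m&(A[:,2]>.055)&(A[:,2]<.078)]
    s=least_squares(lambda p:np.hypot(B[:,0]-p[0],B[:,1]-p[1])-rad/1e3,c[:2],loss='soft_l1',f_scale=.002)
    zt=np.percentile(A[m][:,2],99.5)
    print(k,c.round(3),s.x.round(4),'n',len(B),'med',np.median(abs(s.fun)).round(4),'ztop',zt.round(3))
# caddies: top rims
hsv=cv2.cvtColor(T['im'],cv2.COLOR_BGR2HSV)
for k,(x0,x1,y0,y1) in dict(walnut=(430,530,190,350),blue=(65,150,195,305)).items():
    P=PT[y0:y1,x0:x1].reshape(-1,3);P=P[np.isfinite(P).all(1)]
    for lo,hi in ((.035,.055),(.055,.075),(.001+.003,.014)):
        Q=P[(P[:,2]>lo)&(P[:,2]<hi)]
        rct=cv2.minAreaRect(Q[:,:2].astype(np.float32)*1000)
        print(k,lo,hi,len(Q),rct,np.median(Q[:,2]))
```

```text
shaker [0.606 0.175 0.105] [0.6089 0.1814] n 321 med 0.0007 ztop 0.107
vinegar [0.592 0.041 0.108] [0.6011 0.0448] n 284 med 0.0007 ztop 0.12
oil [ 0.599 -0.038  0.109] [ 0.6087 -0.0403] n 299 med 0.0005 ztop 0.121
honey [ 0.626 -0.17   0.1  ] [ 0.6221 -0.1754] n 367 med 0.0006 ztop 0.103
jam [ 0.498 -0.094  0.099] [ 0.4953 -0.0965] n 267 med 0.0006 ztop 0.103
salt [0.483 0.008 0.118] [0.4809 0.0084] n 164 med 0.0008 ztop 0.122
pepper [0.479 0.1   0.115] [0.482 0.103] n 174 med 0.0006 ztop 0.122
purple [0.386 0.125 0.114] [0.3857 0.1317] n 69 med 0.0005 ztop 0.122
walnut 0.035 0.055 1827 ((455.29705810546875, -312.0292053222656), (231.87576293945312, 84.49258422851562), 1.1846600770950317) 0.0438120877489554
walnut 0.055 0.075 440 ((456.062255859375, -312.5919494628906), (232.267333984375, 82.294189453125), 1.5648572444915771) 0.06406399724677747
walnut 0.004 0.014 3531 ((459.38507080078125, -328.9029846191406), (181.9959716796875, 273.040771484375), 84.19214630126953) 0.00781323937075562
blue 0.035 0.055 1265 ((491.39923095703125, 351.115234375), (83.73755645751953, 156.28109741210938), 88.1518783569336) 0.04421215928523847
blue 0.055 0.075 466 ((492.1243591308594, 351.20660400390625), (83.25505828857422, 157.6634063720703), 87.70635223388672) 0.06446543911119496
blue 0.004 0.014 2319 ((500.44927978515625, 358.05615234375), (194.20040893554688, 152.96710205078125), 6.7212066650390625) 0.008165295249449533
```

View pics/crop0.png

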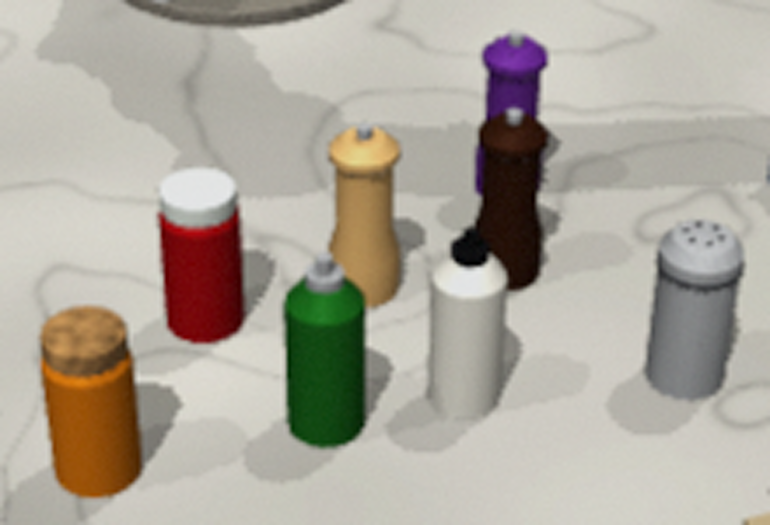

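The crop confirms it: the dark brown pepper mill is at crop (510,200), with the purple look-alike behind it at (515,80). Oil is at (325,365), vinegar at (465,340), salt at (363,215) and honey at (90,400). The heights and radii agree with the given sizes. Both caddies lie along x. I'm heading for the salt mill with the fingers closing along y.

Emit:
{"op": "send_rows", "data": {
  "deltas": [
    {"dx": 14, "dy": -37, "rz": 5},
    {"dx": 29, "dy": -74, "rz": 10},
    {"dx": 43, "dy": -111, "rz": 15},
    {"dx": 58, "dy": -149, "rz": 20.6},
    {"dx": 73, "dy": -187, "rz": 20.6}
  ],
  "jaw": 66,
  "newtons": 50
}}

```text
$.deltas[0]: bad value
```

Emit:
{"op": "send_rows", "data": {
  "deltas": [
    {"dx": 14, "dy": -37},
    {"dx": 29, "dy": -74},
    {"dx": 43, "dy": -111},
    {"dx": 58, "dy": -149},
    {"dx": 73, "dy": -187}
  ]
}}

```text
$.deltas[0]: bad value
```

Emit:
{"op": "send_rows", "data": {
  "deltas": [
    {"dx": 14, "dy": -37},
    {"dx": 29, "dy": -74},
    {"dx": 43, "dy": -111},
    {"dx": 58, "dy": -149},
    {"dx": 73, "dy": -187}
  ]
}}

```text
$.deltas[0]: bad value
```

Emit:
{"op": "send_rows", "data": {
  "deltas": [
    {"dx": 12, "dy": -32},
    {"dx": 24, "dy": -63},
    {"dx": 24, "dy": -63}
  ]
}}

```text
$.deltas[0]: bad value
```

Emit:
{"op": "send_rows", "data": {
  "deltas": [
    {"dx": 14, "dy": -37, "dz": 0, "rx": 0, "ry": 0, "rz": 5},
    {"dx": 29, "dy": -74, "dz": 0, "rx": 0, "ry": 0, "rz": 10},
    {"dx": 43, "dy": -111, "dz": 0, "rx": 0, "ry": 0, "rz": 15},
    {"dx": 58, "dy": -149, "dz": 0, "rx": 0, "ry": 0, "rz": 20.6},
    {"dx": 73, "dy": -187, "dz": 0, "rx": 0, "ry": 0, "rz": 20.6}
  ],
  "jaw": 66,
  "newtons": 50
}}

```text
clock: 0.52
tcp_pos: [0.3109, 0.4427, 0.2418]
orientation: [0.008, -3.141, 0.001]
contact_force: [0.4, 0.6, 0.1]
grip_width: 0.0661
gripper_force: 0.0
```

Emit:
{"op": "send_rows", "data": {
  "deltas": [
    {"dx": 14, "dy": -37, "dz": 0, "rx": 0, "ry": 0, "rz": 0},
    {"dx": 29, "dy": -74, "dz": 0, "rx": 0, "ry": 0, "rz": 0},
    {"dx": 43, "dy": -111, "dz": 0, "rx": 0, "ry": 0, "rz": 0},
    {"dx": 58, "dy": -149, "dz": 0, "rx": 0, "ry": 0, "rz": 0},
    {"dx": 73, "dy": -187, "dz": 0, "rx": 0, "ry": 0, "rz": 0}
  ]
}}

```text
clock: 0.93
tcp_pos: [0.3837, 0.2557, 0.2422]
orientation: [-0.0, -3.141, 0.0]
contact_force: [0.8, -0.2, -0.1]
grip_width: 0.0658
gripper_force: 0.0
```

Emit:
{"op": "send_rows", "data": {
  "deltas": [
    {"dx": 14, "dy": -37, "dz": 0, "rx": 0, "ry": 0, "rz": 0},
    {"dx": 29, "dy": -74, "dz": 0, "rx": 0, "ry": 0, "rz": 0},
    {"dx": 43, "dy": -111, "dz": 0, "rx": 0, "ry": 0, "rz": 0},
    {"dx": 58, "dy": -149, "dz": 0, "rx": 0, "ry": 0, "rz": 0},
    {"dx": 73, "dy": -187, "dz": 0, "rx": 0, "ry": 0, "rz": 0}
  ]
}}

```text
clock: 1.35
tcp_pos: [0.4567, 0.0688, 0.2423]
orientation: [-0.0, -3.142, -0.0]
contact_force: [-0.2, 1.1, -0.7]
grip_width: 0.0662
gripper_force: 0.0
```

Emit:
{"op": "send_rows", "data": {
  "deltas": [
    {"dx": 12, "dy": -32, "dz": 0, "rx": 0, "ry": 0, "rz": 0},
    {"dx": 24, "dy": -63, "dz": 0, "rx": 0, "ry": 0, "rz": 0},
    {"dx": 24, "dy": -63, "dz": 0, "rx": 0, "ry": 0, "rz": 0}
  ]
}}

```text
clock: 1.6
tcp_pos: [0.482, 0.0009, 0.2425]
orientation: [0.015, 3.14, -0.004]
contact_force: [0.1, -0.7, 1.2]
grip_width: 0.0658
gripper_force: 0.0
```

Emit:
{"op": "send_rows", "data": {
  "deltas": [
    {"dx": 0, "dy": 0, "dz": -20, "rx": 0, "ry": 0, "rz": 0},
    {"dx": 0, "dy": 0, "dz": -60, "rx": 0, "ry": 0, "rz": 0},
    {"dx": 0, "dy": 0, "dz": -98, "rx": 0, "ry": 0, "rz": 0},
    {"dx": 0, "dy": 0, "dz": -135, "rx": 0, "ry": 0, "rz": 0},
    {"dx": 0, "dy": 0, "dz": -170, "rx": 0, "ry": 0, "rz": 0}
  ]
}}

```text
clock: 2.02
tcp_pos: [0.4801, 0.008, 0.0705]
orientation: [-0.0, -3.141, 0.0]
contact_force: [-0.2, -0.0, -0.4]
grip_width: 0.066
gripper_force: 0.0
```

Emit:
{"op": "send_rows", "data": {
  "deltas": [
    {"dx": 0, "dy": 0, "dz": -2, "rx": 0, "ry": 0, "rz": 0},
    {"dx": 0, "dy": 0, "dz": -2, "rx": 0, "ry": 0, "rz": 0},
    {"dx": 0, "dy": 0, "dz": -2, "rx": 0, "ry": 0, "rz": 0},
    {"dx": 0, "dy": 0, "dz": -2, "rx": 0, "ry": 0, "rz": 0},
    {"dx": 0, "dy": 0, "dz": -2, "rx": 0, "ry": 0, "rz": 0}
  ],
  "jaw": 20
}}

```text
clock: 2.43
tcp_pos: [0.482, 0.0081, 0.0722]
orientation: [0.0, 3.138, 0.001]
contact_force: [0.1, -0.3, -2.2]
grip_width: 0.0387
gripper_force: 50.3
```

Emit:
{"op": "send_rows", "data": {
  "deltas": [
    {"dx": 0, "dy": 0, "dz": 0, "rx": 0, "ry": 0, "rz": 0},
    {"dx": 0, "dy": 0, "dz": 0, "rx": 0, "ry": 0, "rz": 0},
    {"dx": 0, "dy": 0, "dz": 10, "rx": 0, "ry": 0, "rz": 0},
    {"dx": 0, "dy": 0, "dz": 20, "rx": 0, "ry": 0, "rz": 0},
    {"dx": 0, "dy": 0, "dz": 20, "rx": 0, "ry": 0, "rz": 0}
  ]
}}

```text
clock: 2.85
tcp_pos: [0.4821, 0.0078, 0.0926]
orientation: [0.001, 3.138, 0.001]
contact_force: [0.3, -0.1, -1.7]
grip_width: 0.0388
gripper_force: 50.5
```

Run:
```python
from h import *
o=r.get_obs();print(o['clock'],o['tcp_pos'],o['grip_width'],o['contact_force'])
f=grab('scene'); cv2.imwrite('pics/c1.png',cv2.resize(f['frame'][100:310,230:450],None,fx=2.5,fy=2.5))
```

```text
2.85 [0.48209558 0.00781829 0.09259178] 0.038768726150518455 [ 0.2818879  -0.14133188 -1.72878525]
```

View pics/c1.png

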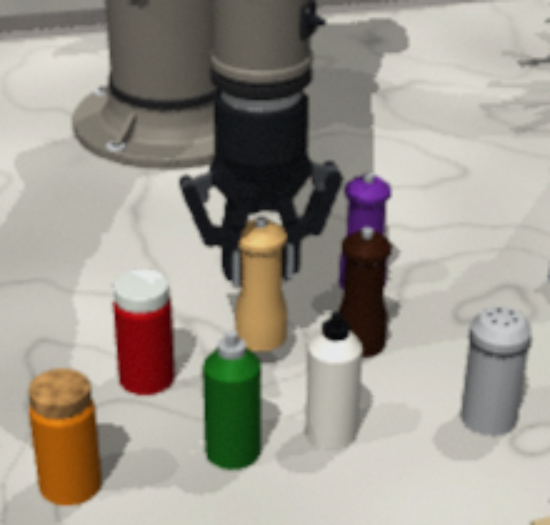

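The salt mill is held upright and about 20 mm up (crop (262,300)), with its neighbours undisturbed. Now carrying it to the near compartment of the blue caddy, at about (0.455, 0.3525).

Emit:
{"op": "send_rows", "data": {
  "deltas": [
    {"dx": 0, "dy": 0, "dz": 25, "rx": 0, "ry": 0, "rz": 0},
    {"dx": 0, "dy": 0, "dz": 60, "rx": 0, "ry": 0, "rz": 0},
    {"dx": 0, "dy": 0, "dz": 95, "rx": 0, "ry": 0, "rz": 0},
    {"dx": 0, "dy": 10, "dz": 120, "rx": 0, "ry": 0, "rz": 0},
    {"dx": 0, "dy": 30, "dz": 130, "rx": 0, "ry": 0, "rz": 0}
  ]
}}

```text
clock: 3.32
tcp_pos: [0.4824, 0.0357, 0.2242]
orientation: [0.008, 3.136, 0.001]
contact_force: [1.1, 0.1, -2.4]
grip_width: 0.0387
gripper_force: 50.8
```

Emit:
{"op": "send_rows", "data": {
  "deltas": [
    {"dx": -3, "dy": 35, "dz": 0, "rx": 0, "ry": 0, "rz": 0},
    {"dx": -6, "dy": 70, "dz": 0, "rx": 0, "ry": 0, "rz": 0},
    {"dx": -9, "dy": 105, "dz": 0, "rx": 0, "ry": 0, "rz": 0},
    {"dx": -12, "dy": 140, "dz": 0, "rx": 0, "ry": 0, "rz": 0},
    {"dx": -15, "dy": 175, "dz": 0, "rx": 0, "ry": 0, "rz": 0}
  ]
}}

```text
clock: 3.73
tcp_pos: [0.465, 0.2143, 0.2204]
orientation: [-0.001, -3.142, -0.0]
contact_force: [1.0, -0.6, -2.3]
grip_width: 0.0389
gripper_force: 50.8
```

Emit:
{"op": "send_rows", "data": {
  "deltas": [
    {"dx": -3, "dy": 35, "dz": 0, "rx": 0, "ry": 0, "rz": 0},
    {"dx": -6, "dy": 70, "dz": 0, "rx": 0, "ry": 0, "rz": 0},
    {"dx": -9, "dy": 105, "dz": 0, "rx": 0, "ry": 0, "rz": 0},
    {"dx": -12, "dy": 130, "dz": 0, "rx": 0, "ry": 0, "rz": 0},
    {"dx": -12, "dy": 139, "dz": 0, "rx": 0, "ry": 0, "rz": 0}
  ]
}}

```text
clock: 4.15
tcp_pos: [0.4515, 0.357, 0.22]
orientation: [0.009, -3.141, -0.003]
contact_force: [0.1, 1.1, -2.6]
grip_width: 0.0387
gripper_force: 50.8
```

Emit:
{"op": "send_rows", "data": {
  "deltas": [
    {"dx": 0, "dy": 0, "dz": 0, "rx": 0, "ry": 0, "rz": 0},
    {"dx": 0, "dy": 0, "dz": 0, "rx": 0, "ry": 0, "rz": 0},
    {"dx": 0, "dy": 0, "dz": -30, "rx": 0, "ry": 0, "rz": 0},
    {"dx": 0, "dy": 0, "dz": -50, "rx": 0, "ry": 0, "rz": 0},
    {"dx": 0, "dy": 0, "dz": -60, "rx": 0, "ry": 0, "rz": 0}
  ]
}}

```text
clock: 4.57
tcp_pos: [0.4533, 0.3482, 0.158]
orientation: [-0.005, -3.139, 0.006]
contact_force: [-1.6, -0.1, -2.2]
grip_width: 0.0386
gripper_force: 50.9
```

Run:
```python
from h import *
f=grab('top'); w=grab('wrist')
a=cv2.resize(f['frame'][150:350,20:220],(400,400)); b=cv2.resize(w['frame'],(400,300)); 
c=np.zeros((400,800,3),np.uint8); c[:,:400]=a; c[:300,400:]=b; cv2.imwrite('pics/c2.png',c)
print(r.get_obs()['tcp_pos'])
```

```text
[0.45321973 0.3489912  0.15869196]
```

View pics/c2.png

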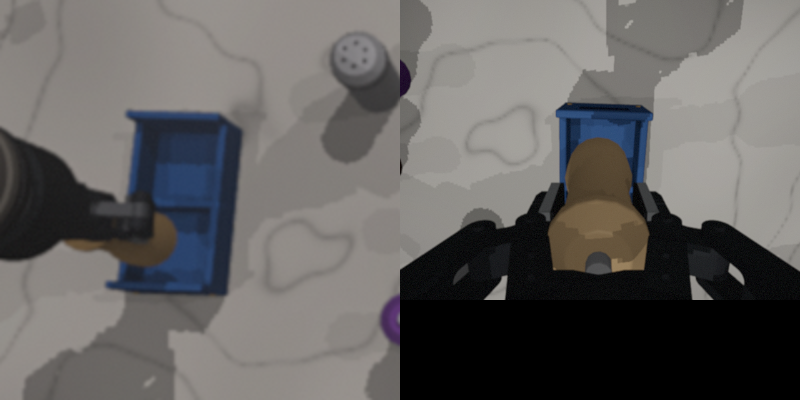

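The mill hangs over the near compartment (left half (150,240)), and the wrist view agrees. Lowering.

Emit:
{"op": "send_rows", "data": {
  "deltas": [
    {"dx": 1, "dy": 3, "dz": -20, "rx": 0, "ry": 0, "rz": 0},
    {"dx": 1, "dy": 3, "dz": -40, "rx": 0, "ry": 0, "rz": 0},
    {"dx": 1, "dy": 3, "dz": -58, "rx": 0, "ry": 0, "rz": 0},
    {"dx": 1, "dy": 3, "dz": -70, "rx": 0, "ry": 0, "rz": 0},
    {"dx": 1, "dy": 3, "dz": -74, "rx": 0, "ry": 0, "rz": 0}
  ]
}}

```text
clock: 5.08
tcp_pos: [0.4547, 0.3539, 0.0856]
orientation: [-0.002, -3.141, 0.002]
contact_force: [0.1, -0.4, -1.8]
grip_width: 0.0388
gripper_force: 50.9
```

Emit:
{"op": "send_rows", "data": {
  "deltas": [
    {"dx": 0, "dy": 0, "dz": -1, "rx": 0, "ry": 0, "rz": 0},
    {"dx": 0, "dy": 0, "dz": -2, "rx": 0, "ry": 0, "rz": 0},
    {"dx": 0, "dy": 0, "dz": -3, "rx": 0, "ry": 0, "rz": 0},
    {"dx": 0, "dy": 0, "dz": -3, "rx": 0, "ry": 0, "rz": 0}
  ]
}}

```text
clock: 5.42
tcp_pos: [0.4552, 0.3552, 0.0842]
orientation: [0.0, 3.14, 0.002]
contact_force: [0.1, 0.1, -3.2]
grip_width: 0.0387
gripper_force: 50.9
```

Emit:
{"op": "send_rows", "data": {
  "deltas": [
    {"dx": 0, "dy": 0, "dz": -1, "rx": 0, "ry": 0, "rz": 0},
    {"dx": 0, "dy": 0, "dz": -2, "rx": 0, "ry": 0, "rz": 0},
    {"dx": 0, "dy": 0, "dz": -3, "rx": 0, "ry": 0, "rz": 0},
    {"dx": 0, "dy": 0, "dz": -3, "rx": 0, "ry": 0, "rz": 0}
  ]
}}

```text
clock: 5.75
tcp_pos: [0.4546, 0.3548, 0.0802]
orientation: [-0.0, -3.141, 0.0]
contact_force: [-0.1, -0.5, -3.0]
grip_width: 0.0387
gripper_force: 50.9
```

Emit:
{"op": "send_rows", "data": {
  "deltas": [
    {"dx": 0, "dy": 0, "dz": -1, "rx": 0, "ry": 0, "rz": 0},
    {"dx": 0, "dy": 0, "dz": -2, "rx": 0, "ry": 0, "rz": 0},
    {"dx": 0, "dy": 0, "dz": -2, "rx": 0, "ry": 0, "rz": 0}
  ]
}}

```text
clock: 6.0
tcp_pos: [0.4545, 0.3547, 0.0781]
orientation: [-0.0, -3.141, 0.0]
contact_force: [0.2, 0.9, -2.5]
grip_width: 0.0387
gripper_force: 50.9
```

Emit:
{"op": "send_rows", "data": {
  "deltas": [
    {"dx": 0, "dy": 0, "dz": -1, "rx": 0, "ry": 0, "rz": 0},
    {"dx": 0, "dy": 0, "dz": -2, "rx": 0, "ry": 0, "rz": 0},
    {"dx": 0, "dy": 0, "dz": -2, "rx": 0, "ry": 0, "rz": 0}
  ]
}}

```text
clock: 6.25
tcp_pos: [0.4556, 0.3551, 0.0779]
orientation: [0.001, 3.14, 0.002]
contact_force: [-1.7, -2.4, 12.3]
grip_width: 0.0385
gripper_force: 50.9
```

Contact with the floor. Opening, then up.

Emit:
{"op": "send_rows", "data": {
  "deltas": [
    {"dx": 0, "dy": 0, "dz": 0, "rx": 0, "ry": 0, "rz": 0},
    {"dx": 0, "dy": 0, "dz": 0, "rx": 0, "ry": 0, "rz": 0},
    {"dx": 0, "dy": 0, "dz": 0, "rx": 0, "ry": 0, "rz": 0},
    {"dx": 0, "dy": 0, "dz": 0, "rx": 0, "ry": 0, "rz": 0}
  ],
  "jaw": 66
}}

```text
clock: 6.58
tcp_pos: [0.4546, 0.3548, 0.0762]
orientation: [-0.0, -3.142, 0.0]
contact_force: [-0.3, -1.0, -0.9]
grip_width: 0.0665
gripper_force: 0.0
```

Emit:
{"op": "send_rows", "data": {
  "deltas": [
    {"dx": 0, "dy": 0, "dz": 30, "rx": 0, "ry": 0, "rz": 0},
    {"dx": 0, "dy": 0, "dz": 70, "rx": 0, "ry": 0, "rz": 0},
    {"dx": 0, "dy": 0, "dz": 110, "rx": 0, "ry": 0, "rz": 0},
    {"dx": 0, "dy": 0, "dz": 150, "rx": 0, "ry": 0, "rz": 0},
    {"dx": 0, "dy": 0, "dz": 165, "rx": 0, "ry": 0, "rz": 0}
  ]
}}

```text
clock: 7.0
tcp_pos: [0.4567, 0.3562, 0.2472]
orientation: [0.001, 3.136, 0.009]
contact_force: [0.7, 0.3, 1.1]
grip_width: 0.0662
gripper_force: 0.0
```

Run:
```python
from h import *
print(r.get_obs()['tcp_pos'])
f=grab('scene'); cv2.imwrite('pics/c3.png',cv2.resize(f['frame'][130:300,230:530],None,fx=2.6,fy=2.6))
```

```text
[0.45667631 0.35622577 0.24716511]
```

View pics/c3.png

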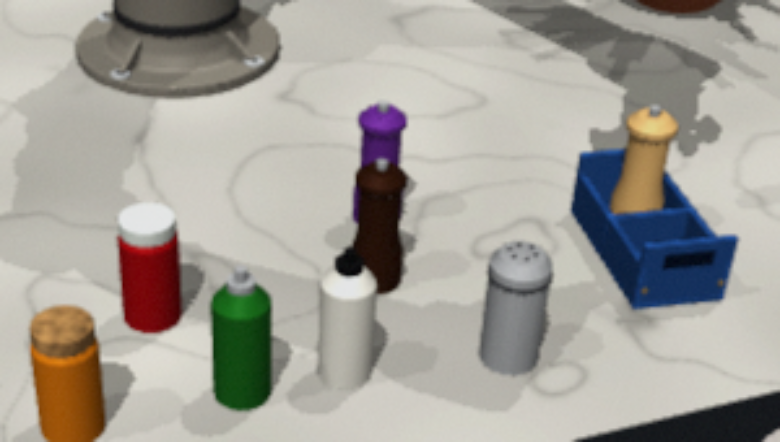

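The salt mill stands in the blue caddy's rear compartment (crop (645,160)). Next, the honey jar at (0.622, -0.175).

Emit:
{"op": "send_rows", "data": {
  "deltas": [
    {"dx": 12, "dy": -38, "dz": 0, "rx": 0, "ry": 0, "rz": 0},
    {"dx": 24, "dy": -76, "dz": 0, "rx": 0, "ry": 0, "rz": 0},
    {"dx": 36, "dy": -114, "dz": 0, "rx": 0, "ry": 0, "rz": 0},
    {"dx": 48, "dy": -152, "dz": 0, "rx": 0, "ry": 0, "rz": 0},
    {"dx": 60, "dy": -190, "dz": 0, "rx": 0, "ry": 0, "rz": 0}
  ],
  "jaw": 74
}}

```text
clock: 7.47
tcp_pos: [0.5146, 0.163, 0.2409]
orientation: [0.0, -3.141, 0.0]
contact_force: [1.3, 0.7, 0.4]
grip_width: 0.0741
gripper_force: 0.0
```

Emit:
{"op": "send_rows", "data": {
  "deltas": [
    {"dx": 12, "dy": -38, "dz": 0, "rx": 0, "ry": 0, "rz": 0},
    {"dx": 24, "dy": -76, "dz": 0, "rx": 0, "ry": 0, "rz": 0},
    {"dx": 36, "dy": -114, "dz": 0, "rx": 0, "ry": 0, "rz": 0},
    {"dx": 48, "dy": -152, "dz": 0, "rx": 0, "ry": 0, "rz": 0},
    {"dx": 60, "dy": -190, "dz": 0, "rx": 0, "ry": 0, "rz": 0}
  ]
}}

```text
clock: 7.88
tcp_pos: [0.5746, -0.0271, 0.2409]
orientation: [-0.0, -3.141, -0.0]
contact_force: [0.1, -0.2, -0.5]
grip_width: 0.0738
gripper_force: 0.0
```

Emit:
{"op": "send_rows", "data": {
  "deltas": [
    {"dx": 12, "dy": -38, "dz": 0, "rx": 0, "ry": 0, "rz": 0},
    {"dx": 24, "dy": -76, "dz": 0, "rx": 0, "ry": 0, "rz": 0},
    {"dx": 36, "dy": -114, "dz": 0, "rx": 0, "ry": 0, "rz": 0},
    {"dx": 47, "dy": -150, "dz": 0, "rx": 0, "ry": 0, "rz": 0},
    {"dx": 47, "dy": -150, "dz": -20, "rx": 0, "ry": 0, "rz": 0}
  ]
}}

```text
clock: 8.3
tcp_pos: [0.6236, -0.1862, 0.2246]
orientation: [0.016, 3.134, -0.012]
contact_force: [-0.7, -1.6, 0.4]
grip_width: 0.0736
gripper_force: 0.0
```

Emit:
{"op": "send_rows", "data": {
  "deltas": [
    {"dx": 0, "dy": 0, "dz": 0, "rx": 0, "ry": 0, "rz": 0},
    {"dx": 0, "dy": 0, "dz": -38, "rx": 0, "ry": 0, "rz": 0},
    {"dx": 0, "dy": 0, "dz": -76, "rx": 0, "ry": 0, "rz": 0},
    {"dx": 0, "dy": 0, "dz": -110, "rx": 0, "ry": 0, "rz": 0}
  ]
}}

```text
clock: 8.63
tcp_pos: [0.6216, -0.1737, 0.1099]
orientation: [-0.002, 3.141, 0.002]
contact_force: [0.6, 0.7, -1.2]
grip_width: 0.0739
gripper_force: 0.0
```

Emit:
{"op": "send_rows", "data": {
  "deltas": [
    {"dx": 0, "dy": 0, "dz": -30, "rx": 0, "ry": 0, "rz": 0},
    {"dx": 0, "dy": 0, "dz": -44, "rx": 0, "ry": 0, "rz": 0},
    {"dx": 0, "dy": 0, "dz": -44, "rx": 0, "ry": 0, "rz": 0}
  ]
}}

```text
clock: 8.88
tcp_pos: [0.6193, -0.1733, 0.0639]
orientation: [0.002, -3.135, -0.003]
contact_force: [-0.2, -0.3, 0.1]
grip_width: 0.0743
gripper_force: 0.0
```

Emit:
{"op": "send_rows", "data": {
  "deltas": [
    {"dx": 0, "dy": 0, "dz": 0, "rx": 0, "ry": 0, "rz": 0},
    {"dx": 0, "dy": 0, "dz": 0, "rx": 0, "ry": 0, "rz": 0},
    {"dx": 0, "dy": 0, "dz": 0, "rx": 0, "ry": 0, "rz": 0},
    {"dx": 0, "dy": 0, "dz": 0, "rx": 0, "ry": 0, "rz": 0},
    {"dx": 0, "dy": 0, "dz": 0, "rx": 0, "ry": 0, "rz": 0}
  ],
  "jaw": 30
}}

```text
clock: 9.3
tcp_pos: [0.6233, -0.1758, 0.0699]
orientation: [0.001, 3.137, -0.001]
contact_force: [-0.7, -0.7, 7.8]
grip_width: 0.0482
gripper_force: 52.5
```

Emit:
{"op": "send_rows", "data": {
  "deltas": [
    {"dx": 0, "dy": 0, "dz": 0, "rx": 0, "ry": 0, "rz": 0},
    {"dx": 0, "dy": 0, "dz": 10, "rx": 0, "ry": 0, "rz": 0},
    {"dx": 0, "dy": 0, "dz": 30, "rx": 0, "ry": 0, "rz": 0},
    {"dx": 0, "dy": 0, "dz": 60, "rx": 0, "ry": 0, "rz": 0},
    {"dx": 0, "dy": 0, "dz": 90, "rx": 0, "ry": 0, "rz": 0}
  ]
}}

```text
clock: 9.72
tcp_pos: [0.6205, -0.1747, 0.158]
orientation: [-0.0, -3.139, -0.001]
contact_force: [1.3, -0.7, -3.0]
grip_width: 0.0482
gripper_force: 52.9
```

Honey is held (3 N of weight). Carrying it to the blue caddy's far compartment at about (0.530, 0.350).

Emit:
{"op": "send_rows", "data": {
  "deltas": [
    {"dx": 0, "dy": 0, "dz": 30, "rx": 0, "ry": 0, "rz": 0},
    {"dx": 0, "dy": 0, "dz": 60, "rx": 0, "ry": 0, "rz": 0},
    {"dx": -2, "dy": 12, "dz": 78, "rx": 0, "ry": 0, "rz": 0},
    {"dx": -6, "dy": 34, "dz": 83, "rx": 0, "ry": 0, "rz": 0},
    {"dx": -12, "dy": 68, "dz": 83, "rx": 0, "ry": 0, "rz": 0}
  ]
}}

```text
clock: 10.13
tcp_pos: [0.6101, -0.1108, 0.2436]
orientation: [0.01, 3.137, -0.004]
contact_force: [-0.2, 0.6, -4.3]
grip_width: 0.0483
gripper_force: 52.9
```

Emit:
{"op": "send_rows", "data": {
  "deltas": [
    {"dx": -6, "dy": 36, "dz": 0, "rx": 0, "ry": 0, "rz": 0},
    {"dx": -12, "dy": 72, "dz": 0, "rx": 0, "ry": 0, "rz": 0},
    {"dx": -19, "dy": 108, "dz": 0, "rx": 0, "ry": 0, "rz": 0},
    {"dx": -25, "dy": 144, "dz": 0, "rx": 0, "ry": 0, "rz": 0},
    {"dx": -31, "dy": 180, "dz": 0, "rx": 0, "ry": 0, "rz": 0}
  ]
}}

```text
clock: 10.55
tcp_pos: [0.5774, 0.0743, 0.2409]
orientation: [-0.001, -3.141, -0.0]
contact_force: [1.0, -0.8, -4.1]
grip_width: 0.0477
gripper_force: 52.9
```

Emit:
{"op": "send_rows", "data": {
  "deltas": [
    {"dx": -6, "dy": 36, "dz": 0, "rx": 0, "ry": 0, "rz": 0},
    {"dx": -12, "dy": 72, "dz": 0, "rx": 0, "ry": 0, "rz": 0},
    {"dx": -19, "dy": 108, "dz": 0, "rx": 0, "ry": 0, "rz": 0},
    {"dx": -25, "dy": 144, "dz": 0, "rx": 0, "ry": 0, "rz": 0},
    {"dx": -31, "dy": 180, "dz": 0, "rx": 0, "ry": 0, "rz": 0}
  ]
}}

```text
clock: 10.97
tcp_pos: [0.5464, 0.2542, 0.2409]
orientation: [-0.001, -3.141, -0.0]
contact_force: [0.4, -0.4, -3.4]
grip_width: 0.0479
gripper_force: 52.9
```

Emit:
{"op": "send_rows", "data": {
  "deltas": [
    {"dx": -6, "dy": 36, "dz": 0, "rx": 0, "ry": 0, "rz": 0},
    {"dx": -12, "dy": 70, "dz": 0, "rx": 0, "ry": 0, "rz": 0},
    {"dx": -18, "dy": 96, "dz": 0, "rx": 0, "ry": 0, "rz": 0},
    {"dx": -18, "dy": 96, "dz": 0, "rx": 0, "ry": 0, "rz": 0},
    {"dx": -18, "dy": 96, "dz": -10, "rx": 0, "ry": 0, "rz": 0}
  ]
}}

```text
clock: 11.38
tcp_pos: [0.529, 0.3517, 0.232]
orientation: [-0.006, 3.14, 0.004]
contact_force: [1.0, -0.6, -3.5]
grip_width: 0.0483
gripper_force: 53.0
```

Emit:
{"op": "send_rows", "data": {
  "deltas": [
    {"dx": 0, "dy": 0, "dz": -25, "rx": 0, "ry": 0, "rz": 0},
    {"dx": 0, "dy": 0, "dz": -50, "rx": 0, "ry": 0, "rz": 0},
    {"dx": 0, "dy": 0, "dz": -75, "rx": 0, "ry": 0, "rz": 0},
    {"dx": 0, "dy": 0, "dz": -80, "rx": 0, "ry": 0, "rz": 0},
    {"dx": 0, "dy": 0, "dz": -80, "rx": 0, "ry": 0, "rz": 0}
  ]
}}

```text
clock: 11.8
tcp_pos: [0.5286, 0.3463, 0.1482]
orientation: [-0.003, -3.138, 0.006]
contact_force: [0.4, 0.4, -3.6]
grip_width: 0.048
gripper_force: 53.1
```

Run:
```python
from h import *
f=grab('scene'); w=grab('wrist')
a=cv2.resize(f['frame'][120:300,400:580],(400,400)); b=cv2.resize(w['frame'],(400,300)); 
c=np.zeros((400,800,3),np.uint8); c[:,:400]=a; c[:300,400:]=b; cv2.imwrite('pics/c4.png',c)
print(r.get_obs()['tcp_pos'])
```

```text
[0.53053851 0.34818894 0.15138145]
```

View pics/c4.png

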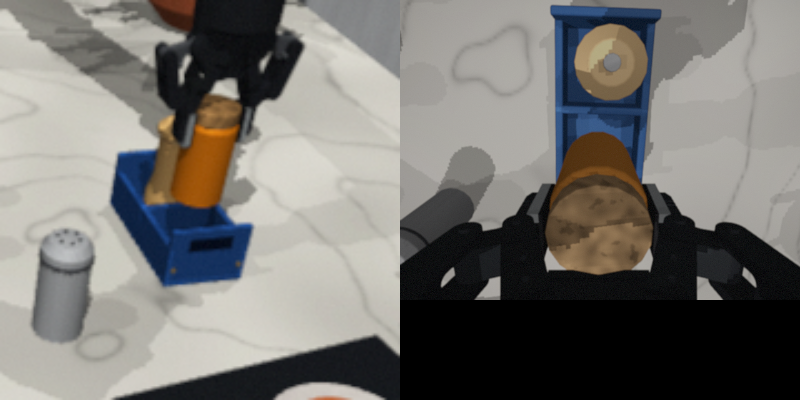

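The jar hangs over the front compartment (left half (205,165)), clear of the salt mill. Lowering.

Emit:
{"op": "send_rows", "data": {
  "deltas": [
    {"dx": 0, "dy": 2, "dz": -20, "rx": 0, "ry": 0, "rz": 0},
    {"dx": 0, "dy": 2, "dz": -40, "rx": 0, "ry": 0, "rz": 0},
    {"dx": 0, "dy": 2, "dz": -58, "rx": 0, "ry": 0, "rz": 0},
    {"dx": 0, "dy": 2, "dz": -66, "rx": 0, "ry": 0, "rz": 0},
    {"dx": 0, "dy": 2, "dz": -68, "rx": 0, "ry": 0, "rz": 0}
  ]
}}

```text
clock: 12.32
tcp_pos: [0.5297, 0.3505, 0.0823]
orientation: [-0.001, -3.141, 0.001]
contact_force: [-0.9, -0.8, -3.9]
grip_width: 0.048
gripper_force: 53.0
```

Emit:
{"op": "send_rows", "data": {
  "deltas": [
    {"dx": 0, "dy": 0, "dz": -1, "rx": 0, "ry": 0, "rz": 0},
    {"dx": 0, "dy": 0, "dz": -2, "rx": 0, "ry": 0, "rz": 0},
    {"dx": 0, "dy": 0, "dz": -3, "rx": 0, "ry": 0, "rz": 0},
    {"dx": 0, "dy": 0, "dz": -3, "rx": 0, "ry": 0, "rz": 0}
  ]
}}

```text
clock: 12.65
tcp_pos: [0.5302, 0.3511, 0.0802]
orientation: [0.001, 3.14, 0.002]
contact_force: [0.8, 0.6, -3.1]
grip_width: 0.0483
gripper_force: 53.1
```

Emit:
{"op": "send_rows", "data": {
  "deltas": [
    {"dx": 0, "dy": 0, "dz": -1, "rx": 0, "ry": 0, "rz": 0},
    {"dx": 0, "dy": 0, "dz": -2, "rx": 0, "ry": 0, "rz": 0},
    {"dx": 0, "dy": 0, "dz": -2, "rx": 0, "ry": 0, "rz": 0}
  ]
}}

```text
clock: 12.9
tcp_pos: [0.5301, 0.351, 0.0779]
orientation: [0.001, 3.141, 0.001]
contact_force: [-0.3, -0.8, 1.1]
grip_width: 0.048
gripper_force: 53.5
```

Emit:
{"op": "send_rows", "data": {
  "deltas": [
    {"dx": 0, "dy": 0, "dz": -1, "rx": 0, "ry": 0, "rz": 0},
    {"dx": 0, "dy": 0, "dz": -1, "rx": 0, "ry": 0, "rz": 0}
  ]
}}

```text
clock: 13.07
tcp_pos: [0.5303, 0.351, 0.0779]
orientation: [0.001, 3.141, 0.001]
contact_force: [-2.8, -3.3, 8.3]
grip_width: 0.0481
gripper_force: 54.3
```

Emit:
{"op": "send_rows", "data": {
  "deltas": [
    {"dx": 0, "dy": 0, "dz": 0, "rx": 0, "ry": 0, "rz": 0},
    {"dx": 0, "dy": 0, "dz": 0, "rx": 0, "ry": 0, "rz": 0},
    {"dx": 0, "dy": 0, "dz": 0, "rx": 0, "ry": 0, "rz": 0},
    {"dx": 0, "dy": 0, "dz": 0, "rx": 0, "ry": 0, "rz": 0}
  ],
  "jaw": 74
}}

```text
clock: 13.4
tcp_pos: [0.5297, 0.3509, 0.0763]
orientation: [0.0, 3.141, 0.0]
contact_force: [-0.2, 0.1, 0.1]
grip_width: 0.0738
gripper_force: 0.0
```

Emit:
{"op": "send_rows", "data": {
  "deltas": [
    {"dx": 0, "dy": 0, "dz": 30, "rx": 0, "ry": 0, "rz": 0},
    {"dx": 0, "dy": 0, "dz": 70, "rx": 0, "ry": 0, "rz": 0},
    {"dx": 0, "dy": 0, "dz": 110, "rx": 0, "ry": 0, "rz": 0},
    {"dx": 0, "dy": 0, "dz": 150, "rx": 0, "ry": 0, "rz": 0},
    {"dx": 0, "dy": 0, "dz": 166, "rx": 0, "ry": 0, "rz": 0}
  ]
}}

```text
clock: 13.82
tcp_pos: [0.5319, 0.3519, 0.2484]
orientation: [0.001, 3.135, 0.008]
contact_force: [0.4, 0.3, 0.7]
grip_width: 0.0743
gripper_force: 0.0
```

Next, the dark pepper mill at (0.482, 0.103).

Emit:
{"op": "send_rows", "data": {
  "deltas": [
    {"dx": -7, "dy": -38, "dz": 0, "rx": 0, "ry": 0, "rz": 0},
    {"dx": -15, "dy": -76, "dz": 0, "rx": 0, "ry": 0, "rz": 0},
    {"dx": -22, "dy": -114, "dz": 0, "rx": 0, "ry": 0, "rz": 0},
    {"dx": -29, "dy": -152, "dz": 0, "rx": 0, "ry": 0, "rz": 0},
    {"dx": -36, "dy": -190, "dz": 0, "rx": 0, "ry": 0, "rz": 0}
  ],
  "jaw": 66
}}

```text
clock: 14.23
tcp_pos: [0.493, 0.1591, 0.2423]
orientation: [-0.0, 3.141, 0.0]
contact_force: [0.3, -0.1, 0.3]
grip_width: 0.0657
gripper_force: 0.0
```

Emit:
{"op": "send_rows", "data": {
  "deltas": [
    {"dx": -8, "dy": -35, "dz": 0, "rx": 0, "ry": 0, "rz": 0},
    {"dx": -12, "dy": -58, "dz": 0, "rx": 0, "ry": 0, "rz": 0},
    {"dx": -12, "dy": -58, "dz": 0, "rx": 0, "ry": 0, "rz": 0},
    {"dx": -12, "dy": -58, "dz": -30, "rx": 0, "ry": 0, "rz": 0},
    {"dx": -12, "dy": -58, "dz": -70, "rx": 0, "ry": 0, "rz": 0}
  ]
}}

```text
clock: 14.65
tcp_pos: [0.4848, 0.1039, 0.1747]
orientation: [0.002, 3.133, 0.006]
contact_force: [0.0, 1.3, -0.8]
grip_width: 0.0661
gripper_force: 0.0
```

Emit:
{"op": "send_rows", "data": {
  "deltas": [
    {"dx": 0, "dy": 0, "dz": -35, "rx": 0, "ry": 0, "rz": 0},
    {"dx": 0, "dy": 0, "dz": -70, "rx": 0, "ry": 0, "rz": 0},
    {"dx": 0, "dy": 0, "dz": -95, "rx": 0, "ry": 0, "rz": 0},
    {"dx": 0, "dy": 0, "dz": -102, "rx": 0, "ry": 0, "rz": 0},
    {"dx": 0, "dy": 0, "dz": -102, "rx": 0, "ry": 0, "rz": 0}
  ]
}}

```text
clock: 15.07
tcp_pos: [0.4805, 0.1029, 0.0687]
orientation: [0.0, -3.138, 0.002]
contact_force: [-0.0, -0.1, -0.2]
grip_width: 0.0659
gripper_force: 0.0
```

Emit:
{"op": "send_rows", "data": {
  "deltas": [
    {"dx": 0, "dy": 0, "dz": 0, "rx": 0, "ry": 0, "rz": 0},
    {"dx": 0, "dy": 0, "dz": 0, "rx": 0, "ry": 0, "rz": 0},
    {"dx": 0, "dy": 0, "dz": 0, "rx": 0, "ry": 0, "rz": 0},
    {"dx": 0, "dy": 0, "dz": 0, "rx": 0, "ry": 0, "rz": 0},
    {"dx": 0, "dy": 0, "dz": 0, "rx": 0, "ry": 0, "rz": 0}
  ],
  "jaw": 20
}}

```text
clock: 15.48
tcp_pos: [0.4831, 0.1029, 0.0719]
orientation: [0.001, 3.138, 0.002]
contact_force: [0.2, -2.0, 6.8]
grip_width: 0.0392
gripper_force: 44.5
```

Emit:
{"op": "send_rows", "data": {
  "deltas": [
    {"dx": 0, "dy": 0, "dz": 0, "rx": 0, "ry": 0, "rz": 0},
    {"dx": 0, "dy": 0, "dz": 10, "rx": 0, "ry": 0, "rz": 0},
    {"dx": 0, "dy": 0, "dz": 30, "rx": 0, "ry": 0, "rz": 0},
    {"dx": 0, "dy": 0, "dz": 60, "rx": 0, "ry": 0, "rz": 0},
    {"dx": 0, "dy": 0, "dz": 90, "rx": 0, "ry": 0, "rz": 0}
  ]
}}

```text
clock: 15.9
tcp_pos: [0.4806, 0.1025, 0.1615]
orientation: [-0.001, -3.14, 0.001]
contact_force: [2.1, 0.3, -2.2]
grip_width: 0.0395
gripper_force: 47.0
```

Pepper held (2 N). Carrying it to the walnut caddy's near compartment at (0.381, -0.3145).

Emit:
{"op": "send_rows", "data": {
  "deltas": [
    {"dx": 0, "dy": 0, "dz": 30, "rx": 0, "ry": 0, "rz": 0},
    {"dx": 0, "dy": 0, "dz": 60, "rx": 0, "ry": 0, "rz": 0},
    {"dx": -2, "dy": -12, "dz": 78, "rx": 0, "ry": 0, "rz": 0},
    {"dx": -8, "dy": -34, "dz": 80, "rx": 0, "ry": 0, "rz": 0},
    {"dx": -16, "dy": -68, "dz": 80, "rx": 0, "ry": 0, "rz": 0}
  ]
}}

```text
clock: 16.32
tcp_pos: [0.4666, 0.037, 0.2427]
orientation: [-0.008, 3.137, 0.004]
contact_force: [0.8, -1.6, -3.3]
grip_width: 0.0391
gripper_force: 47.0
```

Emit:
{"op": "send_rows", "data": {
  "deltas": [
    {"dx": -9, "dy": -36, "dz": 0, "rx": 0, "ry": 0, "rz": 0},
    {"dx": -17, "dy": -72, "dz": 0, "rx": 0, "ry": 0, "rz": 0},
    {"dx": -26, "dy": -108, "dz": 0, "rx": 0, "ry": 0, "rz": 0},
    {"dx": -35, "dy": -144, "dz": 0, "rx": 0, "ry": 0, "rz": 0},
    {"dx": -43, "dy": -180, "dz": 0, "rx": 0, "ry": 0, "rz": 0}
  ]
}}

```text
clock: 16.73
tcp_pos: [0.4211, -0.1466, 0.241]
orientation: [0.0, 3.141, 0.002]
contact_force: [1.1, -0.5, -2.3]
grip_width: 0.0392
gripper_force: 47.0
```

Emit:
{"op": "send_rows", "data": {
  "deltas": [
    {"dx": -9, "dy": -36, "dz": 0, "rx": 0, "ry": 0, "rz": 0},
    {"dx": -17, "dy": -72, "dz": 0, "rx": 0, "ry": 0, "rz": 0},
    {"dx": -26, "dy": -108, "dz": 0, "rx": 0, "ry": 0, "rz": 0},
    {"dx": -35, "dy": -142, "dz": 0, "rx": 0, "ry": 0, "rz": 0},
    {"dx": -42, "dy": -169, "dz": 0, "rx": 0, "ry": 0, "rz": 0}
  ]
}}

```text
clock: 17.15
tcp_pos: [0.379, -0.3165, 0.2411]
orientation: [0.003, 3.141, 0.0]
contact_force: [0.1, 0.3, -3.0]
grip_width: 0.0392
gripper_force: 47.1
```

Emit:
{"op": "send_rows", "data": {
  "deltas": [
    {"dx": 0, "dy": 0, "dz": 0, "rx": 0, "ry": 0, "rz": 0},
    {"dx": 0, "dy": 0, "dz": -25, "rx": 0, "ry": 0, "rz": 0},
    {"dx": 0, "dy": 0, "dz": -60, "rx": 0, "ry": 0, "rz": 0},
    {"dx": 0, "dy": 0, "dz": -80, "rx": 0, "ry": 0, "rz": 0},
    {"dx": 0, "dy": 0, "dz": -80, "rx": 0, "ry": 0, "rz": 0}
  ]
}}

```text
clock: 17.57
tcp_pos: [0.3782, -0.3117, 0.1572]
orientation: [0.0, -3.135, -0.006]
contact_force: [-0.9, 0.1, -2.9]
grip_width: 0.0392
gripper_force: 48.3
```

Run:
```python
from h import *
f=grab('scene'); w=grab('wrist')
a=cv2.resize(f['frame'][130:310,100:280],(400,400)); b=cv2.resize(w['frame'],(400,300)); 
c=np.zeros((400,800,3),np.uint8); c[:,:400]=a; c[:300,400:]=b; cv2.imwrite('pics/c5.png',c)
print(r.get_obs()['tcp_pos'],r.get_obs()['joints'].round(2))
```

```text
[ 0.38038777 -0.31387076  0.16077887] [ 0.04  0.33  0.64  2.09 -0.27  0.8   2.41]
```

View pics/c5.png

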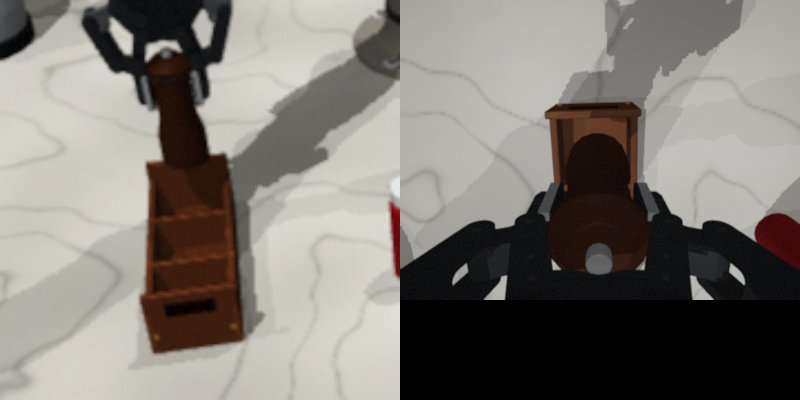

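The pepper mill is centred over the rear compartment of the walnut caddy (left half (185,150)). Lowering.

Emit:
{"op": "send_rows", "data": {
  "deltas": [
    {"dx": 0, "dy": 0, "dz": -20, "rx": 0, "ry": 0, "rz": 0},
    {"dx": 0, "dy": 0, "dz": -40, "rx": 0, "ry": 0, "rz": 0},
    {"dx": 0, "dy": 0, "dz": -60, "rx": 0, "ry": 0, "rz": 0},
    {"dx": 0, "dy": 0, "dz": -74, "rx": 0, "ry": 0, "rz": 0},
    {"dx": 0, "dy": 0, "dz": -78, "rx": 0, "ry": 0, "rz": 0}
  ]
}}

```text
clock: 18.08
tcp_pos: [0.3813, -0.3139, 0.0825]
orientation: [-0.001, 3.141, 0.001]
contact_force: [-0.6, 0.0, -3.1]
grip_width: 0.0392
gripper_force: 48.3
```

Emit:
{"op": "send_rows", "data": {
  "deltas": [
    {"dx": 0, "dy": 0, "dz": -1, "rx": 0, "ry": 0, "rz": 0},
    {"dx": 0, "dy": 0, "dz": -2, "rx": 0, "ry": 0, "rz": 0},
    {"dx": 0, "dy": 0, "dz": -2, "rx": 0, "ry": 0, "rz": 0}
  ]
}}

```text
clock: 18.33
tcp_pos: [0.3817, -0.3148, 0.0817]
orientation: [0.0, 3.139, -0.002]
contact_force: [-0.3, -0.1, -3.4]
grip_width: 0.0388
gripper_force: 48.3
```

Emit:
{"op": "send_rows", "data": {
  "deltas": [
    {"dx": 0, "dy": 0, "dz": -1, "rx": 0, "ry": 0, "rz": 0},
    {"dx": 0, "dy": 0, "dz": -2, "rx": 0, "ry": 0, "rz": 0},
    {"dx": 0, "dy": 0, "dz": -2, "rx": 0, "ry": 0, "rz": 0}
  ]
}}

```text
clock: 18.58
tcp_pos: [0.3818, -0.3152, 0.0799]
orientation: [0.001, 3.139, -0.002]
contact_force: [-2.0, 0.3, 9.8]
grip_width: 0.0393
gripper_force: 46.7
```

Contact. Releasing and moving up.

Emit:
{"op": "send_rows", "data": {
  "deltas": [
    {"dx": 0, "dy": 0, "dz": 0, "rx": 0, "ry": 0, "rz": 0},
    {"dx": 0, "dy": 0, "dz": 0, "rx": 0, "ry": 0, "rz": 0},
    {"dx": 0, "dy": 0, "dz": 0, "rx": 0, "ry": 0, "rz": 0},
    {"dx": 0, "dy": 0, "dz": 0, "rx": 0, "ry": 0, "rz": 0}
  ],
  "jaw": 66
}}

```text
clock: 18.92
tcp_pos: [0.3808, -0.3142, 0.0784]
orientation: [0.0, 3.141, -0.0]
contact_force: [-0.8, -0.2, -0.0]
grip_width: 0.0664
gripper_force: 0.0
```

Emit:
{"op": "send_rows", "data": {
  "deltas": [
    {"dx": 0, "dy": 0, "dz": 30, "rx": 0, "ry": 0, "rz": 0},
    {"dx": 0, "dy": 0, "dz": 70, "rx": 0, "ry": 0, "rz": 0},
    {"dx": 0, "dy": 0, "dz": 110, "rx": 0, "ry": 0, "rz": 0},
    {"dx": 0, "dy": 0, "dz": 150, "rx": 0, "ry": 0, "rz": 0},
    {"dx": 0, "dy": 0, "dz": 162, "rx": 0, "ry": 0, "rz": 0}
  ]
}}

```text
clock: 19.33
tcp_pos: [0.3823, -0.3162, 0.2455]
orientation: [0.002, 3.135, -0.005]
contact_force: [1.7, -1.3, -0.3]
grip_width: 0.066
gripper_force: 0.0
```

Next, the oil cruet at (0.609, -0.040).

Emit:
{"op": "send_rows", "data": {
  "deltas": [
    {"dx": 25, "dy": 30, "dz": 0, "rx": 0, "ry": 0, "rz": 0},
    {"dx": 50, "dy": 60, "dz": 0, "rx": 0, "ry": 0, "rz": 0},
    {"dx": 75, "dy": 90, "dz": 0, "rx": 0, "ry": 0, "rz": 0},
    {"dx": 100, "dy": 120, "dz": 0, "rx": 0, "ry": 0, "rz": 0},
    {"dx": 125, "dy": 150, "dz": 0, "rx": 0, "ry": 0, "rz": 0}
  ],
  "jaw": 66
}}

```text
clock: 19.75
tcp_pos: [0.5065, -0.1625, 0.2404]
orientation: [0.001, 3.141, 0.001]
contact_force: [0.9, -0.5, -0.5]
grip_width: 0.0663
gripper_force: 0.0
```

Emit:
{"op": "send_rows", "data": {
  "deltas": [
    {"dx": 25, "dy": 30, "dz": 0, "rx": 0, "ry": 0, "rz": 0},
    {"dx": 50, "dy": 60, "dz": 0, "rx": 0, "ry": 0, "rz": 0},
    {"dx": 75, "dy": 90, "dz": 0, "rx": 0, "ry": 0, "rz": 0},
    {"dx": 103, "dy": 118, "dz": 0, "rx": 0, "ry": 0, "rz": 0},
    {"dx": 103, "dy": 124, "dz": 0, "rx": 0, "ry": 0, "rz": 0}
  ]
}}

```text
clock: 20.17
tcp_pos: [0.6131, -0.0323, 0.2395]
orientation: [-0.014, 3.14, 0.003]
contact_force: [0.3, 1.7, -0.6]
grip_width: 0.0661
gripper_force: 0.0
```

Emit:
{"op": "send_rows", "data": {
  "deltas": [
    {"dx": 0, "dy": 0, "dz": 0, "rx": 0, "ry": 0, "rz": 0},
    {"dx": 0, "dy": 0, "dz": -20, "rx": 0, "ry": 0, "rz": 0},
    {"dx": 0, "dy": 0, "dz": -60, "rx": 0, "ry": 0, "rz": 0},
    {"dx": 0, "dy": 0, "dz": -95, "rx": 0, "ry": 0, "rz": 0},
    {"dx": 0, "dy": 0, "dz": -120, "rx": 0, "ry": 0, "rz": 0}
  ]
}}

```text
clock: 20.58
tcp_pos: [0.6063, -0.0419, 0.1178]
orientation: [-0.004, -3.139, 0.001]
contact_force: [-0.5, 0.1, -0.5]
grip_width: 0.0658
gripper_force: 0.0
```

Emit:
{"op": "send_rows", "data": {
  "deltas": [
    {"dx": 0, "dy": 0, "dz": -30, "rx": 0, "ry": 0, "rz": 0},
    {"dx": 0, "dy": 0, "dz": -46, "rx": 0, "ry": 0, "rz": 0},
    {"dx": 0, "dy": 0, "dz": -50, "rx": 0, "ry": 0, "rz": 0},
    {"dx": 0, "dy": 0, "dz": -50, "rx": 0, "ry": 0, "rz": 0}
  ]
}}

```text
clock: 20.92
tcp_pos: [0.6072, -0.0418, 0.0695]
orientation: [-0.003, -3.139, 0.001]
contact_force: [-0.3, -0.5, 1.0]
grip_width: 0.0658
gripper_force: 0.0
```

Emit:
{"op": "send_rows", "data": {
  "deltas": [
    {"dx": 0, "dy": 0, "dz": 0, "rx": 0, "ry": 0, "rz": 0},
    {"dx": 0, "dy": 0, "dz": 0, "rx": 0, "ry": 0, "rz": 0},
    {"dx": 0, "dy": 0, "dz": 0, "rx": 0, "ry": 0, "rz": 0},
    {"dx": 0, "dy": 0, "dz": 0, "rx": 0, "ry": 0, "rz": 0},
    {"dx": 0, "dy": 0, "dz": 0, "rx": 0, "ry": 0, "rz": 0}
  ],
  "jaw": 28
}}

```text
clock: 21.33
tcp_pos: [0.6099, -0.0411, 0.0722]
orientation: [0.001, 3.138, -0.001]
contact_force: [-1.5, -1.9, 7.4]
grip_width: 0.0447
gripper_force: 52.2
```

Emit:
{"op": "send_rows", "data": {
  "deltas": [
    {"dx": 0, "dy": 0, "dz": 0, "rx": 0, "ry": 0, "rz": 0},
    {"dx": 0, "dy": 0, "dz": 10, "rx": 0, "ry": 0, "rz": 0},
    {"dx": 0, "dy": 0, "dz": 30, "rx": 0, "ry": 0, "rz": 0},
    {"dx": 0, "dy": 0, "dz": 60, "rx": 0, "ry": 0, "rz": 0},
    {"dx": 0, "dy": 0, "dz": 90, "rx": 0, "ry": 0, "rz": 0}
  ]
}}

```text
clock: 21.75
tcp_pos: [0.6074, -0.0397, 0.1609]
orientation: [0.0, -3.139, -0.0]
contact_force: [1.3, 0.7, -2.8]
grip_width: 0.0446
gripper_force: 52.0
```

Oil held (about 2.8 N). Carrying it to the walnut caddy's middle compartment at (0.456, -0.3125).

Emit:
{"op": "send_rows", "data": {
  "deltas": [
    {"dx": 0, "dy": 0, "dz": 30, "rx": 0, "ry": 0, "rz": 0},
    {"dx": 0, "dy": 0, "dz": 60, "rx": 0, "ry": 0, "rz": 0},
    {"dx": -6, "dy": -11, "dz": 78, "rx": 0, "ry": 0, "rz": 0},
    {"dx": -18, "dy": -32, "dz": 80, "rx": 0, "ry": 0, "rz": 0},
    {"dx": -36, "dy": -64, "dz": 80, "rx": 0, "ry": 0, "rz": 0}
  ]
}}

```text
clock: 22.17
tcp_pos: [0.5744, -0.1009, 0.2423]
orientation: [-0.01, 3.138, 0.003]
contact_force: [1.2, -0.0, -3.9]
grip_width: 0.0446
gripper_force: 52.1
```

Emit:
{"op": "send_rows", "data": {
  "deltas": [
    {"dx": -18, "dy": -32, "dz": 0, "rx": 0, "ry": 0, "rz": 0},
    {"dx": -36, "dy": -64, "dz": 0, "rx": 0, "ry": 0, "rz": 0},
    {"dx": -54, "dy": -96, "dz": 0, "rx": 0, "ry": 0, "rz": 0},
    {"dx": -72, "dy": -128, "dz": 0, "rx": 0, "ry": 0, "rz": 0},
    {"dx": -90, "dy": -160, "dz": 0, "rx": 0, "ry": 0, "rz": 0}
  ]
}}

```text
clock: 22.58
tcp_pos: [0.4811, -0.2649, 0.2407]
orientation: [-0.0, 3.142, 0.002]
contact_force: [0.3, -0.2, -4.5]
grip_width: 0.0445
gripper_force: 52.0
```

Emit:
{"op": "send_rows", "data": {
  "deltas": [
    {"dx": -15, "dy": -27, "dz": 0, "rx": 0, "ry": 0, "rz": 0},
    {"dx": -27, "dy": -48, "dz": 0, "rx": 0, "ry": 0, "rz": 0},
    {"dx": -27, "dy": -48, "dz": 0, "rx": 0, "ry": 0, "rz": 0},
    {"dx": -27, "dy": -48, "dz": -25, "rx": 0, "ry": 0, "rz": 0},
    {"dx": -27, "dy": -48, "dz": -55, "rx": 0, "ry": 0, "rz": 0}
  ]
}}

```text
clock: 23.0
tcp_pos: [0.4569, -0.3131, 0.1871]
orientation: [0.002, 3.136, -0.002]
contact_force: [1.0, 1.2, -4.4]
grip_width: 0.0446
gripper_force: 52.2
```

Emit:
{"op": "send_rows", "data": {
  "deltas": [
    {"dx": 0, "dy": 0, "dz": -20, "rx": 0, "ry": 0, "rz": 0},
    {"dx": 0, "dy": 0, "dz": -25, "rx": 0, "ry": 0, "rz": 0},
    {"dx": 0, "dy": 0, "dz": -25, "rx": 0, "ry": 0, "rz": 0},
    {"dx": 0, "dy": 0, "dz": -25, "rx": 0, "ry": 0, "rz": 0}
  ]
}}

```text
clock: 23.33
tcp_pos: [0.4561, -0.3123, 0.1612]
orientation: [0.0, 3.141, -0.0]
contact_force: [0.2, -0.0, -3.8]
grip_width: 0.0443
gripper_force: 52.3
```

Run:
```python
from h import *
f=grab('scene'); w=grab('wrist')
a=cv2.resize(f['frame'][130:310,100:280],(400,400)); b=cv2.resize(w['frame'],(400,300)); 
c=np.zeros((400,800,3),np.uint8); c[:,:400]=a; c[:300,400:]=b; cv2.imwrite('pics/c6.png',c)
print(r.get_obs()['tcp_pos'],r.get_obs()['joints'].round(2))
```

```text
[ 0.45663362 -0.3127183   0.16193068] [ 0.02  0.42  0.6   1.96 -0.31  0.85  2.36]
```

View pics/c6.png

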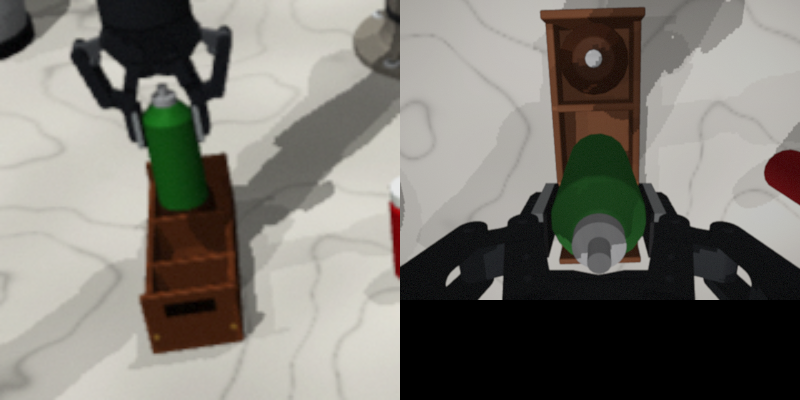

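The pepper mill stands centred in the rear compartment (wrist view (593,58)), and the oil hangs in line over the middle one. Lowering.

Emit:
{"op": "send_rows", "data": {
  "deltas": [
    {"dx": 0, "dy": 0, "dz": -20, "rx": 0, "ry": 0, "rz": 0},
    {"dx": 0, "dy": 0, "dz": -40, "rx": 0, "ry": 0, "rz": 0},
    {"dx": 0, "dy": 0, "dz": -60, "rx": 0, "ry": 0, "rz": 0},
    {"dx": 0, "dy": 0, "dz": -74, "rx": 0, "ry": 0, "rz": 0},
    {"dx": 0, "dy": 0, "dz": -78, "rx": 0, "ry": 0, "rz": 0}
  ]
}}

```text
clock: 23.85
tcp_pos: [0.4555, -0.3117, 0.0815]
orientation: [0.0, -3.141, -0.001]
contact_force: [-0.6, 0.2, -3.9]
grip_width: 0.0443
gripper_force: 52.2
```

Emit:
{"op": "send_rows", "data": {
  "deltas": [
    {"dx": 0, "dy": 0, "dz": -1, "rx": 0, "ry": 0, "rz": 0},
    {"dx": 0, "dy": 0, "dz": -2, "rx": 0, "ry": 0, "rz": 0},
    {"dx": 0, "dy": 0, "dz": -2, "rx": 0, "ry": 0, "rz": 0}
  ]
}}

```text
clock: 24.1
tcp_pos: [0.4565, -0.3128, 0.0815]
orientation: [0.0, 3.14, -0.001]
contact_force: [0.9, 1.1, -3.4]
grip_width: 0.0444
gripper_force: 52.2
```

Emit:
{"op": "send_rows", "data": {
  "deltas": [
    {"dx": 0, "dy": 0, "dz": -1, "rx": 0, "ry": 0, "rz": 0},
    {"dx": 0, "dy": 0, "dz": -2, "rx": 0, "ry": 0, "rz": 0},
    {"dx": 0, "dy": 0, "dz": -2, "rx": 0, "ry": 0, "rz": 0}
  ]
}}

```text
clock: 24.35
tcp_pos: [0.4566, -0.3128, 0.0802]
orientation: [0.001, 3.139, -0.001]
contact_force: [-1.8, 1.4, 8.4]
grip_width: 0.0443
gripper_force: 53.5
```

Contact. Releasing, lifting, then on to the vinegar cruet at (0.601, 0.045).

Emit:
{"op": "send_rows", "data": {
  "deltas": [
    {"dx": 0, "dy": 0, "dz": 0, "rx": 0, "ry": 0, "rz": 0},
    {"dx": 0, "dy": 0, "dz": 0, "rx": 0, "ry": 0, "rz": 0},
    {"dx": 0, "dy": 0, "dz": 0, "rx": 0, "ry": 0, "rz": 0},
    {"dx": 0, "dy": 0, "dz": 0, "rx": 0, "ry": 0, "rz": 0}
  ],
  "jaw": 66
}}

```text
clock: 24.68
tcp_pos: [0.4559, -0.3123, 0.0785]
orientation: [0.0, 3.141, -0.0]
contact_force: [0.1, 0.5, -0.2]
grip_width: 0.0664
gripper_force: 0.0
```

Emit:
{"op": "send_rows", "data": {
  "deltas": [
    {"dx": 0, "dy": 0, "dz": 30, "rx": 0, "ry": 0, "rz": 0},
    {"dx": 0, "dy": 0, "dz": 70, "rx": 0, "ry": 0, "rz": 0},
    {"dx": 0, "dy": 0, "dz": 110, "rx": 0, "ry": 0, "rz": 0},
    {"dx": 0, "dy": 0, "dz": 150, "rx": 0, "ry": 0, "rz": 0},
    {"dx": 0, "dy": 0, "dz": 162, "rx": 0, "ry": 0, "rz": 0}
  ]
}}

```text
clock: 25.1
tcp_pos: [0.4576, -0.3143, 0.246]
orientation: [0.002, 3.134, -0.005]
contact_force: [0.2, -0.8, 0.2]
grip_width: 0.0659
gripper_force: 0.0
```

Emit:
{"op": "send_rows", "data": {
  "deltas": [
    {"dx": 14, "dy": 36, "dz": 0, "rx": 0, "ry": 0, "rz": 0},
    {"dx": 29, "dy": 71, "dz": 0, "rx": 0, "ry": 0, "rz": 0},
    {"dx": 43, "dy": 107, "dz": 0, "rx": 0, "ry": 0, "rz": 0},
    {"dx": 58, "dy": 143, "dz": 0, "rx": 0, "ry": 0, "rz": 0},
    {"dx": 72, "dy": 178, "dz": 0, "rx": 0, "ry": 0, "rz": 0}
  ]
}}

```text
clock: 25.52
tcp_pos: [0.5281, -0.1322, 0.2403]
orientation: [0.0, 3.141, 0.001]
contact_force: [0.6, -0.2, 0.5]
grip_width: 0.0662
gripper_force: 0.0
```

Emit:
{"op": "send_rows", "data": {
  "deltas": [
    {"dx": 14, "dy": 36, "dz": 0, "rx": 0, "ry": 0, "rz": 0},
    {"dx": 29, "dy": 71, "dz": 0, "rx": 0, "ry": 0, "rz": 0},
    {"dx": 43, "dy": 107, "dz": 0, "rx": 0, "ry": 0, "rz": 0},
    {"dx": 58, "dy": 143, "dz": 0, "rx": 0, "ry": 0, "rz": 0},
    {"dx": 73, "dy": 179, "dz": 0, "rx": 0, "ry": 0, "rz": 0}
  ]
}}

```text
clock: 25.93
tcp_pos: [0.6009, 0.0467, 0.2401]
orientation: [-0.0, -3.141, -0.0]
contact_force: [-0.0, -0.3, 0.3]
grip_width: 0.0662
gripper_force: 0.0
```

Emit:
{"op": "send_rows", "data": {
  "deltas": [
    {"dx": 0, "dy": 0, "dz": 0, "rx": 0, "ry": 0, "rz": 0},
    {"dx": 0, "dy": 0, "dz": -20, "rx": 0, "ry": 0, "rz": 0},
    {"dx": 0, "dy": 0, "dz": -60, "rx": 0, "ry": 0, "rz": 0},
    {"dx": 0, "dy": 0, "dz": -95, "rx": 0, "ry": 0, "rz": 0},
    {"dx": 0, "dy": 0, "dz": -120, "rx": 0, "ry": 0, "rz": 0}
  ]
}}

```text
clock: 26.35
tcp_pos: [0.5991, 0.0448, 0.1172]
orientation: [0.0, -3.139, 0.001]
contact_force: [-0.6, 0.8, -0.1]
grip_width: 0.0658
gripper_force: 0.0
```

Emit:
{"op": "send_rows", "data": {
  "deltas": [
    {"dx": 0, "dy": 0, "dz": -30, "rx": 0, "ry": 0, "rz": 0},
    {"dx": 0, "dy": 0, "dz": -46, "rx": 0, "ry": 0, "rz": 0},
    {"dx": 0, "dy": 0, "dz": -50, "rx": 0, "ry": 0, "rz": 0},
    {"dx": 0, "dy": 0, "dz": -50, "rx": 0, "ry": 0, "rz": 0}
  ]
}}

```text
clock: 26.68
tcp_pos: [0.5997, 0.0444, 0.069]
orientation: [-0.001, -3.139, 0.001]
contact_force: [0.8, 0.4, 0.2]
grip_width: 0.0657
gripper_force: 0.0
```

Emit:
{"op": "send_rows", "data": {
  "deltas": [
    {"dx": 0, "dy": 0, "dz": 0, "rx": 0, "ry": 0, "rz": 0},
    {"dx": 0, "dy": 0, "dz": 0, "rx": 0, "ry": 0, "rz": 0},
    {"dx": 0, "dy": 0, "dz": 0, "rx": 0, "ry": 0, "rz": 0},
    {"dx": 0, "dy": 0, "dz": 0, "rx": 0, "ry": 0, "rz": 0},
    {"dx": 0, "dy": 0, "dz": 0, "rx": 0, "ry": 0, "rz": 0}
  ],
  "jaw": 26
}}

```text
clock: 27.1
tcp_pos: [0.6019, 0.0445, 0.072]
orientation: [0.001, 3.139, 0.001]
contact_force: [-0.9, -0.6, 6.8]
grip_width: 0.0426
gripper_force: 51.3
```

Emit:
{"op": "send_rows", "data": {
  "deltas": [
    {"dx": 0, "dy": 0, "dz": 0, "rx": 0, "ry": 0, "rz": 0},
    {"dx": 0, "dy": 0, "dz": 10, "rx": 0, "ry": 0, "rz": 0},
    {"dx": 0, "dy": 0, "dz": 30, "rx": 0, "ry": 0, "rz": 0},
    {"dx": 0, "dy": 0, "dz": 60, "rx": 0, "ry": 0, "rz": 0},
    {"dx": 0, "dy": 0, "dz": 90, "rx": 0, "ry": 0, "rz": 0}
  ]
}}

```text
clock: 27.52
tcp_pos: [0.5996, 0.0449, 0.1612]
orientation: [-0.0, -3.139, 0.0]
contact_force: [0.4, 0.4, -2.5]
grip_width: 0.0425
gripper_force: 51.4
```

Vinegar held. Carrying it to the far compartment at (0.531, -0.3105).

Emit:
{"op": "send_rows", "data": {
  "deltas": [
    {"dx": 0, "dy": 0, "dz": 30, "rx": 0, "ry": 0, "rz": 0},
    {"dx": 0, "dy": 0, "dz": 60, "rx": 0, "ry": 0, "rz": 0},
    {"dx": -2, "dy": -12, "dz": 78, "rx": 0, "ry": 0, "rz": 0},
    {"dx": -7, "dy": -35, "dz": 80, "rx": 0, "ry": 0, "rz": 0},
    {"dx": -14, "dy": -70, "dz": 80, "rx": 0, "ry": 0, "rz": 0}
  ]
}}

```text
clock: 27.93
tcp_pos: [0.5879, -0.0218, 0.2425]
orientation: [-0.01, 3.138, 0.004]
contact_force: [0.3, 0.3, -2.8]
grip_width: 0.0422
gripper_force: 51.4
```

Emit:
{"op": "send_rows", "data": {
  "deltas": [
    {"dx": -7, "dy": -36, "dz": 0, "rx": 0, "ry": 0, "rz": 0},
    {"dx": -14, "dy": -72, "dz": 0, "rx": 0, "ry": 0, "rz": 0},
    {"dx": -21, "dy": -108, "dz": 0, "rx": 0, "ry": 0, "rz": 0},
    {"dx": -28, "dy": -144, "dz": 0, "rx": 0, "ry": 0, "rz": 0},
    {"dx": -35, "dy": -180, "dz": 0, "rx": 0, "ry": 0, "rz": 0}
  ]
}}

```text
clock: 28.35
tcp_pos: [0.5507, -0.2064, 0.2409]
orientation: [-0.0, 3.141, 0.001]
contact_force: [0.5, -0.2, -2.1]
grip_width: 0.0422
gripper_force: 51.4
```

Emit:
{"op": "send_rows", "data": {
  "deltas": [
    {"dx": -7, "dy": -36, "dz": 0, "rx": 0, "ry": 0, "rz": 0},
    {"dx": -14, "dy": -70, "dz": 0, "rx": 0, "ry": 0, "rz": 0},
    {"dx": -21, "dy": -98, "dz": 0, "rx": 0, "ry": 0, "rz": 0},
    {"dx": -21, "dy": -105, "dz": 0, "rx": 0, "ry": 0, "rz": 0},
    {"dx": -21, "dy": -105, "dz": -10, "rx": 0, "ry": 0, "rz": 0}
  ]
}}

```text
clock: 28.77
tcp_pos: [0.53, -0.3141, 0.2325]
orientation: [0.009, 3.138, -0.004]
contact_force: [0.9, -0.0, -2.0]
grip_width: 0.0427
gripper_force: 51.6
```

Emit:
{"op": "send_rows", "data": {
  "deltas": [
    {"dx": 0, "dy": 0, "dz": -25, "rx": 0, "ry": 0, "rz": 0},
    {"dx": 0, "dy": 0, "dz": -55, "rx": 0, "ry": 0, "rz": 0},
    {"dx": 0, "dy": 0, "dz": -70, "rx": 0, "ry": 0, "rz": 0},
    {"dx": 0, "dy": 0, "dz": -70, "rx": 0, "ry": 0, "rz": 0},
    {"dx": 0, "dy": 0, "dz": -70, "rx": 0, "ry": 0, "rz": 0}
  ]
}}

```text
clock: 29.18
tcp_pos: [0.5307, -0.3081, 0.1594]
orientation: [0.003, -3.14, -0.003]
contact_force: [0.1, 0.1, -1.4]
grip_width: 0.0431
gripper_force: 51.5
```

Run:
```python
from h import *
f=grab('scene'); w=grab('wrist')
a=cv2.resize(f['frame'][130:310,100:280],(400,400)); b=cv2.resize(w['frame'],(400,300)); 
c=np.zeros((400,800,3),np.uint8); c[:,:400]=a; c[:300,400:]=b; cv2.imwrite('pics/c7.png',c)
print(r.get_obs()['tcp_pos'])
```

```text
[ 0.53173634 -0.30970247  0.16144732]
```

View pics/c7.png

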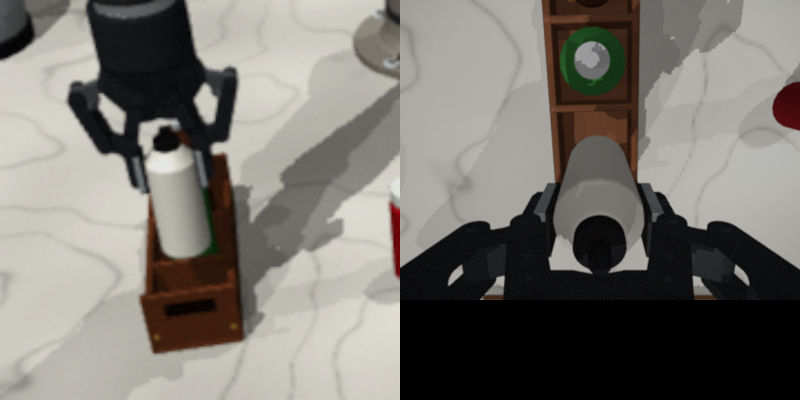

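The oil stands centred in the middle compartment (wrist view (591,60)), and the vinegar hangs in line over the far one. Lowering.

Emit:
{"op": "send_rows", "data": {
  "deltas": [
    {"dx": 0, "dy": 0, "dz": -20, "rx": 0, "ry": 0, "rz": 0},
    {"dx": 0, "dy": 0, "dz": -40, "rx": 0, "ry": 0, "rz": 0},
    {"dx": 0, "dy": 0, "dz": -60, "rx": 0, "ry": 0, "rz": 0},
    {"dx": 0, "dy": 0, "dz": -74, "rx": 0, "ry": 0, "rz": 0},
    {"dx": 0, "dy": 0, "dz": -78, "rx": 0, "ry": 0, "rz": 0}
  ]
}}

```text
clock: 29.7
tcp_pos: [0.5304, -0.3094, 0.0812]
orientation: [0.001, -3.14, -0.002]
contact_force: [0.6, 0.1, -2.4]
grip_width: 0.0423
gripper_force: 51.5
```

Emit:
{"op": "send_rows", "data": {
  "deltas": [
    {"dx": 0, "dy": 0, "dz": -1, "rx": 0, "ry": 0, "rz": 0},
    {"dx": 0, "dy": 0, "dz": -2, "rx": 0, "ry": 0, "rz": 0},
    {"dx": 0, "dy": 0, "dz": -2, "rx": 0, "ry": 0, "rz": 0}
  ]
}}

```text
clock: 29.95
tcp_pos: [0.5314, -0.3107, 0.0815]
orientation: [0.001, 3.14, -0.001]
contact_force: [0.8, 0.1, -2.6]
grip_width: 0.0426
gripper_force: 51.5
```

Emit:
{"op": "send_rows", "data": {
  "deltas": [
    {"dx": 0, "dy": 0, "dz": -1, "rx": 0, "ry": 0, "rz": 0},
    {"dx": 0, "dy": 0, "dz": -2, "rx": 0, "ry": 0, "rz": 0},
    {"dx": 0, "dy": 0, "dz": -2, "rx": 0, "ry": 0, "rz": 0}
  ]
}}

```text
clock: 30.2
tcp_pos: [0.5317, -0.3108, 0.0801]
orientation: [0.001, 3.139, -0.001]
contact_force: [-1.2, 1.7, 6.1]
grip_width: 0.0427
gripper_force: 52.2
```

Emit:
{"op": "send_rows", "data": {
  "deltas": [
    {"dx": 0, "dy": 0, "dz": 0, "rx": 0, "ry": 0, "rz": 0},
    {"dx": 0, "dy": 0, "dz": 0, "rx": 0, "ry": 0, "rz": 0},
    {"dx": 0, "dy": 0, "dz": 0, "rx": 0, "ry": 0, "rz": 0},
    {"dx": 0, "dy": 0, "dz": 0, "rx": 0, "ry": 0, "rz": 0}
  ],
  "jaw": 66
}}

```text
clock: 30.53
tcp_pos: [0.5308, -0.3103, 0.0784]
orientation: [0.0, 3.141, -0.0]
contact_force: [-0.4, 0.7, 0.0]
grip_width: 0.0658
gripper_force: 0.0
```

Emit:
{"op": "send_rows", "data": {
  "deltas": [
    {"dx": 0, "dy": 0, "dz": 30, "rx": 0, "ry": 0, "rz": 0},
    {"dx": 0, "dy": 0, "dz": 70, "rx": 0, "ry": 0, "rz": 0},
    {"dx": 0, "dy": 0, "dz": 110, "rx": 0, "ry": 0, "rz": 0},
    {"dx": 0, "dy": 0, "dz": 150, "rx": 0, "ry": 0, "rz": 0},
    {"dx": 0, "dy": 0, "dz": 170, "rx": 0, "ry": 0, "rz": 0}
  ]
}}

```text
clock: 30.95
tcp_pos: [0.5319, -0.3117, 0.2534]
orientation: [0.002, 3.136, -0.004]
contact_force: [0.7, -0.8, -0.1]
grip_width: 0.0663
gripper_force: 0.0
```

Emit:
{"op": "send_rows", "data": {
  "deltas": [
    {"dx": 0, "dy": 38, "dz": 0, "rx": 0, "ry": 0, "rz": 0},
    {"dx": 0, "dy": 76, "dz": 0, "rx": 0, "ry": 0, "rz": 0},
    {"dx": 0, "dy": 114, "dz": 0, "rx": 0, "ry": 0, "rz": 0},
    {"dx": 0, "dy": 152, "dz": 0, "rx": 0, "ry": 0, "rz": 0},
    {"dx": 0, "dy": 190, "dz": 0, "rx": 0, "ry": 0, "rz": 0}
  ]
}}

```text
clock: 31.37
tcp_pos: [0.5303, -0.1185, 0.2484]
orientation: [0.001, 3.141, 0.0]
contact_force: [1.3, 0.4, 0.2]
grip_width: 0.0659
gripper_force: 0.0
```

Emit:
{"op": "send_rows", "data": {
  "deltas": [
    {"dx": 0, "dy": 38, "dz": 0, "rx": 0, "ry": 0, "rz": 0},
    {"dx": 0, "dy": 76, "dz": 0, "rx": 0, "ry": 0, "rz": 0},
    {"dx": 0, "dy": 110, "dz": 0, "rx": 0, "ry": 0, "rz": 0},
    {"dx": 0, "dy": 110, "dz": 0, "rx": 0, "ry": 0, "rz": 0},
    {"dx": 0, "dy": 110, "dz": 0, "rx": 0, "ry": 0, "rz": 0}
  ]
}}

```text
clock: 31.78
tcp_pos: [0.5306, -0.0078, 0.2482]
orientation: [0.007, -3.141, -0.001]
contact_force: [0.1, -0.7, -0.2]
grip_width: 0.066
gripper_force: 0.0
```

Run:
```python
from h import *
f=grab('scene','s9.png'); t=grab('top'); PT=cloud(t); PS=cloud(f)
A=np.concatenate([PT.reshape(-1,3),PS.reshape(-1,3)]); A=A[np.isfinite(A).all(1)]
for k,c in dict(pepper=(.381,-.314),oil=(.456,-.312),vinegar=(.531,-.31),salt=(.455,.355),honey=(.53,.351),jam=(.495,-.0965),shaker=(.609,.181)).items():
    B=A[(np.hypot(*(A[:,:2]-c).T)<.035)&(A[:,2]<.14)]
    top=B[B[:,2]>np.percentile(B[:,2],99)-.004]
    print(k,'ztop',np.percentile(B[:,2],99.5).round(4),'top xy',np.median(top,0)[:2].round(4))
for k,(x0,x1,y0,y1) in dict(walnut=(430,530,190,350),blue=(65,150,195,305)).items():
    P=PT[y0:y1,x0:x1].reshape(-1,3);P=P[np.isfinite(P).all(1)]
    Q=P[(P[:,2]>.035)&(P[:,2]<.055)]; print(k,cv2.minAreaRect(Q[:,:2].astype(np.float32)*1000))
```

```text
pepper ztop 0.1301 top xy [ 0.3813 -0.3137]
oil ztop 0.1288 top xy [ 0.4566 -0.3116]
vinegar ztop 0.1292 top xy [ 0.5323 -0.3105]
salt ztop 0.1303 top xy [0.4564 0.3546]
honey ztop 0.1114 top xy [0.5297 0.3502]
jam ztop 0.1034 top xy [ 0.4991 -0.097 ]
shaker ztop 0.1079 top xy [0.6099 0.18  ]
walnut ((455.6870422363281, -312.0313415527344), (232.5368194580078, 83.67408752441406), 1.2744637727737427)
blue ((491.9175720214844, 350.6770935058594), (83.13499450683594, 157.3246612548828), 88.01152801513672)
```

View pics/s9.png

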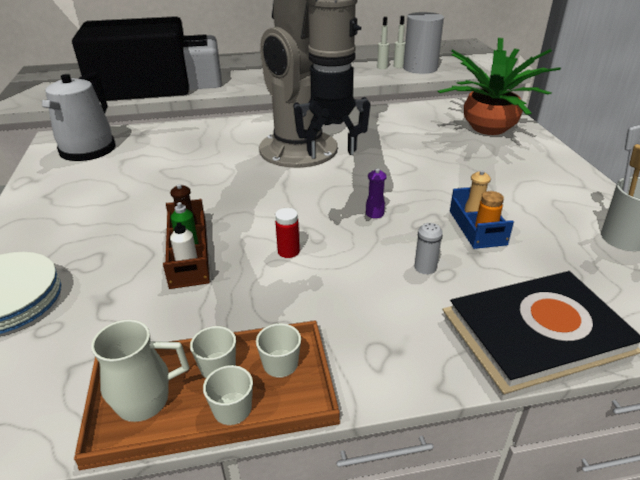

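All five stand upright in their own compartments: walnut (183,235) and blue (480,210). Their tops are 8–10 mm higher than on the table, as the 8 mm floor requires. The caddies, jam jar and shaker have not moved. Handing in.

```bash
python3 -c "
from bench import r
print(r.hand_in())"
```

```text
the job is handed in; nothing more can be done
None
```

The job is handed in at about 32 s of the 128 s: oil, vinegar and pepper stand in the walnut caddy and honey and salt in the blue one, each upright and released, with the caddies, jam jar and sugar shaker unmoved in the last camera check; the hand-in returned no verdict.

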